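# Stack a watch's parts trays in the order on the board

## Task

Stack the three coloured parts trays on the round steel stacking base in the order that the coloured counters on the grey board show: the counter next to the black bar is the bottom tray, the middle one the middle tray, the far one the top tray; then close the stack with the dark lid that has a brass knob. Every tray and the lid must sit fully home in what is below it. Keep the trays level, for parts lie in them, and leave the loupe where it stands.

Things in the scene. Friction and masses are not known exactly. Their poses are not given: they have to be found in the camera images.
- tray_blue: loose round blue open parts tray, two small brass wheels fixed in it; diameter 56 mm, 26 mm high. Origin: centre of underside, z up. Lowest 4 mm: tapered foot (radius 19 to 23 mm); above it a straight wall (inside radius 25 mm) to 26 mm up, to be gripped outside. The foot of another tray or the lid drops 4 mm into the rim: stacked trays lie 22 mm apart. 42 to 84 g
- tray_yellow: loose round yellow open parts tray, two steel bridges fixed in it; diameter 56 mm, 26 mm high. Origin: centre of underside, z up. Lowest 4 mm: tapered foot (radius 19 to 23 mm); above it a straight wall (inside radius 25 mm) to 26 mm up, to be gripped outside. The foot of another tray or the lid drops 4 mm into the rim: stacked trays lie 22 mm apart. 42 to 84 g
- tray_red: loose round red open parts tray, five small steel screws fixed in it; diameter 56 mm, 26 mm high. Origin: centre of underside, z up. Lowest 4 mm: tapered foot (radius 19 to 23 mm); above it a straight wall (inside radius 25 mm) to 26 mm up, to be gripped outside. The foot of another tray or the lid drops 4 mm into the rim: stacked trays lie 22 mm apart. 42 to 84 g
- lid: loose round dark steel lid, 56 mm in diameter, with a brass knob in the middle. Origin: centre of its underside, z up. Tapered foot like the trays' (lowest 4 mm), flat disc from 4 to 8 mm up, knob 15 mm in diameter (narrower at its root) from 8 to 30 mm up. 42 to 84 g
- stack_base: round steel stacking base fixed to the bench, 80 mm in diameter, 6 mm thick, with a raised aluminium ring (outer radius 29 mm, inner radius 25 mm) whose rim is 12 mm above the bench. Origin: centre of its underside. A tray's foot drops into the ring; a seated tray's origin is 8 mm above this origin
- order_board: small grey board fixed to the bench on the left, 130 x 44 x 8 mm, with a 13 mm wide black bar across the end nearest the robot and three coloured counters in a row. Origin: centre of its underside; its x axis runs along the row, from the black-barred end (x = -65 mm) to the far end; the counters stand at x = -35, 0 and +35 mm
- counter_blue: blue counter, a disc 22 mm in diameter and 6 mm high fixed on the order board; stands for the blue tray. Origin: centre of its underside
- counter_yellow: yellow counter, a disc 22 mm in diameter and 6 mm high fixed on the order board; stands for the yellow tray. Origin: centre of its underside
- counter_red: red counter, a disc 22 mm in diameter and 6 mm high fixed on the order board; stands for the red tray. Origin: centre of its underside
- loupe: loose black eye loupe with an orange rim, 32 mm in diameter, 27 mm high, standing among the trays; not to be moved. Origin: centre of its underside
There are look-alikes about, which are no part of the job. What is shaped like the tray_blue but green is not meant. Of the things shaped like the order_board, the grey one is meant.

How it is judged:
By the outcome, as a careful person would: the job done as asked, in the order asked, and still so for the second after the job is handed in, with the robot touching nothing.
It also fails if it takes over 128 s, if anything falls off the work surface, if the arm or the gripper's body presses on something with over 40 N, if the wrist force passes 120 N, or if a joint passes its speed limit or range.

## Robot

A 6-joint arm with a two-finger parallel gripper is mounted at the origin on a cart in front of the work surface, level with it; the furniture and walls round the work are solid. World frame = base frame: x ahead of the robot, y to its left, z up, the work surface at z = 0. Lengths are in m, angles in rad, forces in N, time in s.
With the tool pointing down it reaches from about 0.25 to 0.725 m from the base axis. Payload 4 kg.
Tool frame: the origin (TCP) lies midway between the tips of the shut fingers; the grasp point (between the pads) lies 19 mm behind it; z points along the fingers, y is the line along which they close (so a half turn about z gives the same grasp; the last joint's range is limited). The gripper opens to 85 mm and grips with 20 to 120 N. Pads are 22 mm wide; open, the fingers measure 114 mm over their backs; the gripper's body (76 mm by 85 mm) begins 54 mm behind the grasp point. The pads swing forward as they close: fully open they stand 13 mm farther back than shut.
Start: joints at [-1.138, 0.241, 0.005, 1.335, 0, 1.571], TCP at [0.21, -0.454, 0.231] pointing down, gripper open.
Joint ranges: [-2.72, 2.72], [-1.05, 1.87], [-1.09, 1.28], [-1.99, 2.15], [-1.42, 1.44], [-3.14, 3.14]. Speed limits (rad/s): [2.79, 2.79, 3.14, 3.14, 3.14, 3.14].

## Interface

Orientations are given as a unit quaternion [x, y, z, w].
In Python, from workcell import bot, camera, job_done gives the robot as it stands.
- The arm moves only by the tool carry_out, never from a script. Its argument "plan" is a list of rows, each an object of numbers: "dx", "dy", "dz": the shift along the tool's x, y, z in mm; "twist": the turn about the tool's z in degrees; "fingers": the closure, from -1 (fully open) to 1 (shut). In form: [{"dx": .., "dy": .., "dz": .., "twist": .., "fingers": ..}, ...]. A call has exactly 5 rows; each row is the pose to reach, as a shift and turn from the pose commanded when the call began, along the tool's axes at that moment; what a row does not reach only later rows make up. A row lasts 1/12 s, in which the tool goes at most 41.7 mm and 7.16 degrees, less where a joint would pass 70% of its speed; a pose out of reach is approached as far as the arm can. A call with a gripper value outside its range is refused whole. The fingers move at their own pace and stop on an object; the grip force is fixed at half the most. Time passes only in rows, so rows that repeat a pose let the fingers close, or fill a call up. It gives the time, the measured TCP pose, the force, the opening and the grip force at its end, in the units of the state.
- bot.get_obs(): the state, without advancing time (a new reading comes with each control period).
- camera(name): name is "side" or "top"; returns a dict with "image" (480x640x3 uint8, red, green, blue), "intrinsics" (3x3 intrinsics, pixels), "eye" and "attitude" of the camera in the world. Camera axes: x right, y down, z forward; pixel columns grow to the right and rows downward; lengths in m; the calibration is good to about 2 mm. A picture is of the moment at which its call begins. There is no depth.
- job_done(): hands the job in; it is judged then, once.
The state is a dict: "clock": time; "joint_pos": joint angles; "joint_vel": joint speeds; "tau": joint torques, N m; "eef_pos": TCP position; "tool_rot": TCP orientation; "ft_force": force on the tool from outside, world axes, zero at the start; "ft_torque": the same for the moment, N m; "grip_width": finger opening in m; "grasp_force": force on a finger pad.
Only numpy, scipy, OpenCV 4.12 (cv2) and the standard library are available. Lean on these libraries where they do the work, as an engineer would, in place of code of your own. Each camera call takes 0.05 s, during which the arm holds its last target. There are 200 camera calls.

## Working session

There is one attempt and no reset: what is moved stays moved. The work goes in short steps, Python scripts to look and compute and a tool call to move; the robot and the scene stay as the last step left them, time stands still between calls to the robot, and variables do not carry over. Pictures are saved under pics/ and viewed, at most 14 in all, crops included, and the job is handed in when it is done.

Besides the shell and the picture viewer there is one more tool, called after ">>>" by a JSON object that holds its "name" and its "arguments", one argument or row to a line. carry_out: Moves the arm, as the interface text tells. Its arguments: {"type":"object","properties":{"plan":{"type":"array","items":{"type":"object","properties":{"dx":{"type":"number"},"dy":{"type":"number"},"dz":{"type":"number"},"twist":{"type":"number"},"fingers":{"type":"number"}}}}},"required":["plan"]}

```bash
mkdir -p pics
python3 - <<'E'
from workcell import bot, camera
import cv2,numpy as np
for n in("top","side"):
    c=camera(n); cv2.imwrite(f"pics/{n}0.png",c["image"][...,::-1]); print(n,c["intrinsics"],c["eye"],c["attitude"])
o=bot.get_obs();print(o)
E
```

```text
top [[581.30335592   0.         322.19652595]
 [  0.         581.30335592 232.39723843]
 [  0.           0.           1.        ]] [0.34571421 0.12422188 1.45646522] [ 0.71100718 -0.70128558  0.03801529 -0.03495956]
side [[498.3911715    0.         317.47795992]
 [  0.         498.3911715  237.86792024]
 [  0.           0.           1.        ]] [0.0896996  1.20819598 0.53342394] [-0.14011193  0.81957429 -0.5451883   0.1069409 ]
{'clock': 0.1, 'joint_pos': array([-1.13800604e+00,  2.41371204e-01,  3.88974678e-03,  1.33522618e+00,
       -2.25172686e-06,  1.57080729e+00]), 'joint_vel': array([ 0.0008426 , -0.00157022,  0.00394014,  0.00153585, -0.00179294,
       -0.00137089]), 'tau': array([-2.64285500e-04, -3.73137403e+01,  2.53009719e+01,  1.08469545e-02,
       -4.40890085e-05, -2.56181423e-06]), 'eef_pos': array([ 0.20946656, -0.45338996,  0.23049698]), 'tool_rot': array([ 9.76678524e-01,  2.14704793e-01, -2.06293597e-04, -9.33123969e-04]), 'ft_force': array([-0.16796875, -0.44475297, -0.14960386]), 'ft_torque': array([0.00498368, 0.01244142, 0.02193756]), 'grasp_force': 0.0, 'grip_width': 0.08519918737077882}
```

View pics/top0.png

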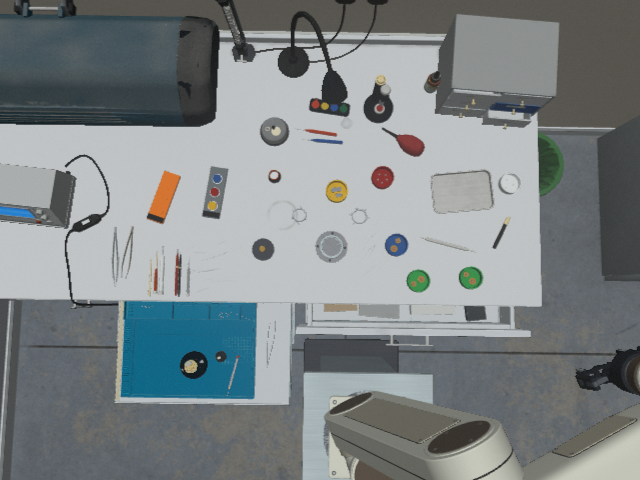

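View pics/side0.png

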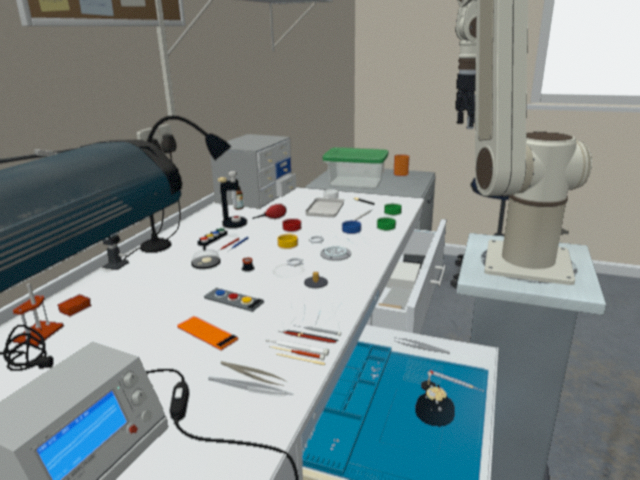

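Top view: yellow tray (337,191), red (382,177), blue (397,245), greens at (418,281) and (471,278) are decoys. Base is at (331,247), lid (263,249), grey board (215,192), orange decoy board (164,197), loupe probably (274,176). I'll crop these and measure them.

```bash
cat > h.py <<'E'
import cv2,numpy as np
from scipy.spatial.transform import Rotation as R
from workcell import bot, camera
def ray(c,p,z):
    d=R.from_quat(c["attitude"]).apply(np.linalg.solve(c["intrinsics"],[p[0],p[1],1.])); e=np.array(c["eye"])
    return e+d*(z-e[2])/d[2]
def proj(c,P):
    q=c["intrinsics"]@R.from_quat(c["attitude"]).inv().apply(np.array(P)-c["eye"]); return q[:2]/q[2]
H={"red":((172,8),),"yellow":((20,33),),"blue":((105,125),),"green":((50,85),)}
def blobs(c,col,amin=15):
    h=cv2.cvtColor(c["image"],cv2.COLOR_RGB2HSV); a=H[col][0]
    m=(h[...,1]>120)&(h[...,2]>60)
    m&=((h[...,0]>=a[0])|(h[...,0]<=a[1])) if a[0]>a[1] else ((h[...,0]>=a[0])&(h[...,0]<=a[1]))
    m=m.astype(np.uint8)
    out=[]
    for k in cv2.findContours(m,cv2.RETR_EXTERNAL,cv2.CHAIN_APPROX_NONE)[0]:
        hull=cv2.convexHull(k)
        if cv2.contourArea(hull)>amin:
            M=cv2.moments(hull); out.append((M["m10"]/M["m00"],M["m01"]/M["m00"],cv2.contourArea(hull),cv2.boundingRect(k)))
    return out
E
python3 - <<'E'
from h import *
np.set_printoptions(precision=4,suppress=True)
for n in("top","side"):
    c=camera(n)
    if n=="top":
        cr=c["image"][110:300,150:500,::-1]; cv2.imwrite("pics/crop1.png",cv2.resize(cr,None,fx=2.28,fy=2.28,interpolation=cv2.INTER_CUBIC))
        s=c
    else: cv2.imwrite("pics/crop2.png",cv2.resize(c["image"][170:350,170:430,::-1],None,fx=3,fy=3,interpolation=cv2.INTER_CUBIC))
    for col in("red","yellow","blue"):
        for b in blobs(c,col,60 if n=="side" else 20):
            if (n=="top" and 110<b[1]<295 and 150<b[0]<500) or (n=="side" and 190<b[1]<320 and 200<b[0]<420): print(n,col,np.round(b[:3],1),b[3],ray(c,b,.024))
# grayish disk hough
    g=cv2.cvtColor(c["image"],cv2.COLOR_RGB2GRAY)
    if n=="top":
        for x,y in((331,247),(263,249),(274,176)): print(x,y,ray(c,(x,y),.01))
E
```

```text
top red [155.1 280.2  32.5] (154, 269, 3, 22) [0.3705 0.5273 0.024 ]
top red [175.9 280.1  35. ] (175, 268, 3, 27) [0.3714 0.4763 0.024 ]
top red [214.1 191.5  34.5] (211, 188, 7, 8) [0.5928 0.3899 0.024 ]
top red [381.8 177.2 309. ] (372, 167, 21, 21) [ 0.6352 -0.0284  0.024 ]
top red [410.2 142.4 273.5] (397, 135, 26, 17) [ 0.7253 -0.0996  0.024 ]
top red [322.3 132.2  57. ] (306, 130, 30, 6) [0.7483 0.1221 0.024 ]
top yellow [211.7 205.2  40.5] (208, 202, 8, 8) [0.5584 0.3948 0.024 ]
top yellow [336.3 190.6 355. ] (326, 180, 22, 22) [0.5996 0.0852 0.024 ]
top blue [395.7 245.  310.5] (386, 235, 21, 21) [ 0.4654 -0.0631  0.024 ]
top blue [216.5 178.   32. ] (213, 175, 8, 7) [0.6271 0.385  0.024 ]
top blue [326.7 140.6  48.5] (313, 139, 29, 4) [0.7267 0.1107 0.024 ]
331 247 [0.4593 0.0965 0.01  ]
263 249 [0.452 0.266 0.01 ]
274 176 [0.6371 0.2426 0.01  ]
side red [291.2 224.9 146. ] (283, 220, 17, 11) [ 0.6319 -0.0102  0.024 ]
side red [275.3 211.1 171.5] (265, 205, 20, 13) [ 0.7259 -0.1055  0.024 ]
side yellow [287.1 240.8 207.5] (278, 234, 19, 14) [0.5963 0.1008 0.024 ]
side blue [351.  226.9 149. ] (343, 222, 17, 11) [ 0.4642 -0.045   0.024 ]
```

View pics/crop1.png

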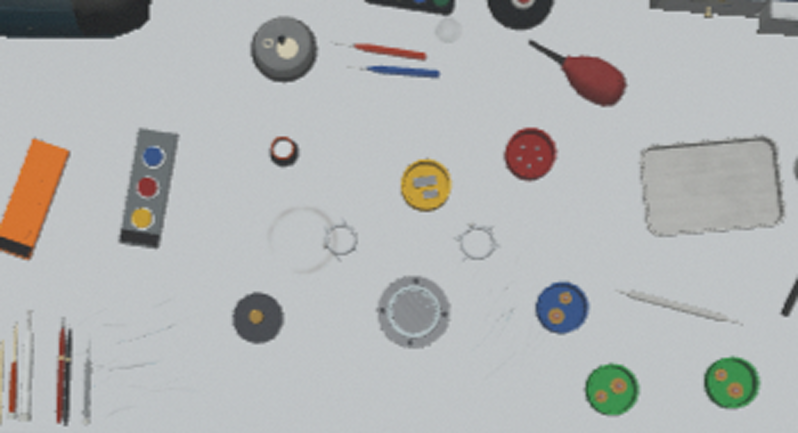

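View pics/crop2.png

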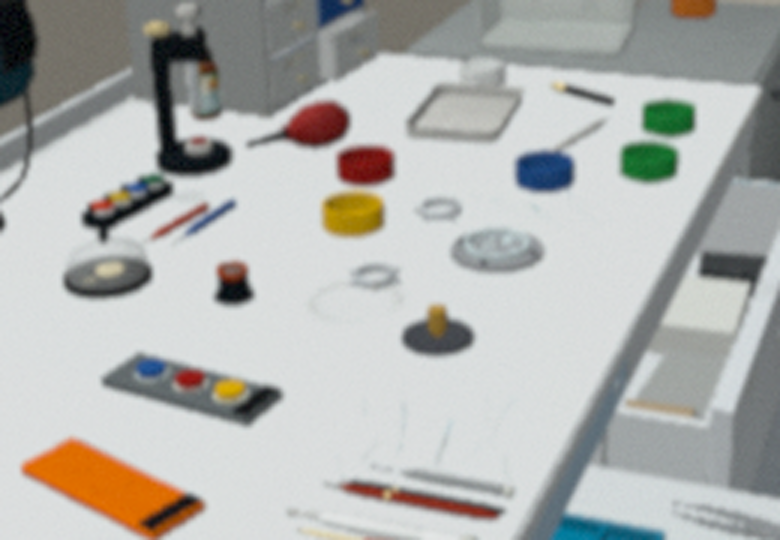

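The crops show the counters from the black bar outwards as yellow, red, blue, so yellow goes at the bottom, red in the middle and blue on top. The loupe is at crop (284,151), and the green trays and orange board are decoys. Next I'll measure the base and lid in both views.

```bash
cat > m.py <<'E'
from h import *
np.set_printoptions(precision=4,suppress=True)
def disc(c,box,thr,z,dark=True):
    x0,y0,x1,y1=box; g=cv2.cvtColor(c["image"],cv2.COLOR_RGB2GRAY)[y0:y1,x0:x1]
    m=(g<thr).astype(np.uint8); m=cv2.morphologyEx(m,cv2.MORPH_OPEN,np.ones((3,3)))
    k=max(cv2.findContours(m,cv2.RETR_EXTERNAL,cv2.CHAIN_APPROX_NONE)[0],key=cv2.contourArea)
    e=cv2.fitEllipse(cv2.convexHull(k)); p=(e[0][0]+x0,e[0][1]+y0); return np.round(p,1),np.round(e[1],1),ray(c,p,z)
E
python3 - <<'E'
from m import *
t=camera("top");s=camera("side")
g=cv2.cvtColor(t["image"],cv2.COLOR_RGB2GRAY); print(g[247,310:354],g[249,245:282])
print("base",disc(t,(308,224,356,270),172,.006),"lid",disc(t,(245,232,282,266),110,.008),"loupe",disc(t,(262,165,287,187),110,.015))
print("side base",disc(s,(315,240,356,262),165,.006)," lid disc",disc(s,(300,275,332,291),110,.006))
for n,z,P in (("y",.026,(.5996,.0852)),("r",.026,(.6352,-.0284)),("b",.026,(.4654,-.0631))): print(n,"side pix of rim centre / bottom",proj(s,[*P,z]),proj(s,[*P,0]))
E
```

```text
[192 195 194 194 194 180 136 119 117 147 167 173 153 138 139 137 140 141
 140 138 138 139 137 136 137 139 137 135 136 136 147 172 166 115  88  85
 127 174 193 193 193 195 196 194] [194 194 194 195 195 195 179 120  78  77  76  78  80  82 103 127 130 132
 131 119  81  78  79  79  80  79  76  78  96 153 195 194 196 195 194 195
 196]
base (array([331. , 246.6]), array([31.5, 32.3]), array([0.4606, 0.0965, 0.006 ])) lid (array([262.7, 249.1]), array([21. , 21.2]), array([0.4519, 0.2669, 0.008 ])) loupe (array([275.2, 178.5]), array([ 6.9, 11.3]), array([0.6297, 0.2391, 0.015 ]))
side base (array([335.4, 253.7]), array([13. , 29.9]), array([0.4612, 0.1038, 0.006 ]))  lid disc (array([315.5, 281.7]), array([11.2, 21.9]), array([0.4557, 0.2644, 0.006 ]))
y side pix of rim centre / bottom [288.3044 237.7508] [288.7384 246.6745]
r side pix of rim centre / bottom [292.5841 221.9782] [292.9558 230.3349]
b side pix of rim centre / bottom [352.4365 223.9736] [352.3972 232.4673]
```

>>> {"name": "carry_out", "arguments": {
  "plan": [
    {"dx": 40, "dy": 0, "dz": 0, "twist": 7, "fingers": -1},
    {"dx": 80, "dy": 0, "dz": 0, "twist": 14, "fingers": -1},
    {"dx": 120, "dy": 0, "dz": 0, "twist": 21, "fingers": -1},
    {"dx": 150, "dy": -30, "dz": 0, "twist": 24.8, "fingers": -1},
    {"dx": 150, "dy": -30, "dz": 0, "twist": 24.8, "fingers": -1}
  ]
}}

```text
clock: 0.72
eef_pos: [0.3358, -0.3597, 0.2309]
tool_rot: [1.0, 0.001, 0.0, -0.002]
ft_force: [-0.5, 0.2, -0.3]
grip_width: 0.0855
grasp_force: 0.0
```

>>> {"name": "carry_out", "arguments": {
  "plan": [
    {"dx": 20, "dy": -34, "dz": 0, "twist": 0, "fingers": -1},
    {"dx": 40, "dy": -68, "dz": 0, "twist": 0, "fingers": -1},
    {"dx": 60, "dy": -102, "dz": 0, "twist": 0, "fingers": -1},
    {"dx": 80, "dy": -136, "dz": 0, "twist": 0, "fingers": -1},
    {"dx": 100, "dy": -170, "dz": 0, "twist": 0, "fingers": -1}
  ]
}}

```text
clock: 1.13
eef_pos: [0.4336, -0.1924, 0.2315]
tool_rot: [1.0, 0.0, 0.0, 0.0]
ft_force: [1.4, -0.6, -0.2]
grip_width: 0.0853
grasp_force: 0.0
```

>>> {"name": "carry_out", "arguments": {
  "plan": [
    {"dx": 20, "dy": -34, "dz": 0, "twist": 0, "fingers": -1},
    {"dx": 40, "dy": -68, "dz": 10, "twist": 0, "fingers": -1},
    {"dx": 60, "dy": -102, "dz": 20, "twist": 0, "fingers": -1},
    {"dx": 80, "dy": -136, "dz": 30, "twist": 0, "fingers": -1},
    {"dx": 100, "dy": -170, "dz": 40, "twist": 0, "fingers": -1}
  ]
}}

```text
clock: 1.55
eef_pos: [0.5339, -0.0223, 0.1911]
tool_rot: [1.0, 0.0, 0.0, 0.0]
ft_force: [0.9, -1.6, 0.5]
grip_width: 0.0855
grasp_force: 0.0
```

>>> {"name": "carry_out", "arguments": {
  "plan": [
    {"dx": 20, "dy": -34, "dz": 10, "twist": 0, "fingers": -1},
    {"dx": 40, "dy": -68, "dz": 30, "twist": 0, "fingers": -1},
    {"dx": 64, "dy": -106, "dz": 60, "twist": 0, "fingers": -1},
    {"dx": 64, "dy": -106, "dz": 90, "twist": 0, "fingers": -1},
    {"dx": 64, "dy": -106, "dz": 90, "twist": 0, "fingers": -1}
  ]
}}

```text
clock: 1.97
eef_pos: [0.5983, 0.0405, 0.1017]
tool_rot: [1.0, 0.028, -0.002, -0.013]
ft_force: [-0.5, 0.2, -0.1]
grip_width: 0.0857
grasp_force: 0.0
```

>>> {"name": "carry_out", "arguments": {
  "plan": [
    {"dx": 0, "dy": 0, "dz": 0, "twist": 0, "fingers": -1},
    {"dx": 0, "dy": 0, "dz": 0, "twist": 0, "fingers": -1},
    {"dx": 0, "dy": 0, "dz": 0, "twist": 0, "fingers": -1},
    {"dx": 0, "dy": 0, "dz": 0, "twist": 0, "fingers": -1},
    {"dx": 0, "dy": 0, "dz": 0, "twist": 0, "fingers": -1}
  ]
}}

```text
clock: 2.38
eef_pos: [0.5993, 0.0398, 0.1066]
tool_rot: [1.0, 0.027, 0.001, -0.013]
ft_force: [0.4, -0.1, 0.4]
grip_width: 0.0854
grasp_force: 0.0
```

Run:
```python
from m import *
o=bot.get_obs(); print(o["joint_pos"],o["eef_pos"],o["tool_rot"])
c=camera("top"); cv2.imwrite("pics/t2.png",cv2.resize(c["image"][110:300,230:480,::-1],None,fx=3,fy=3)); print(proj(c,o["eef_pos"]))
```

```text
[0.0532 0.5126 0.0734 1.1293 0.026  3.1404] [0.5993 0.0398 0.1066] [ 0.9995  0.0272  0.0008 -0.013 ]
[356.6113 184.8726]
```

View pics/t2.png

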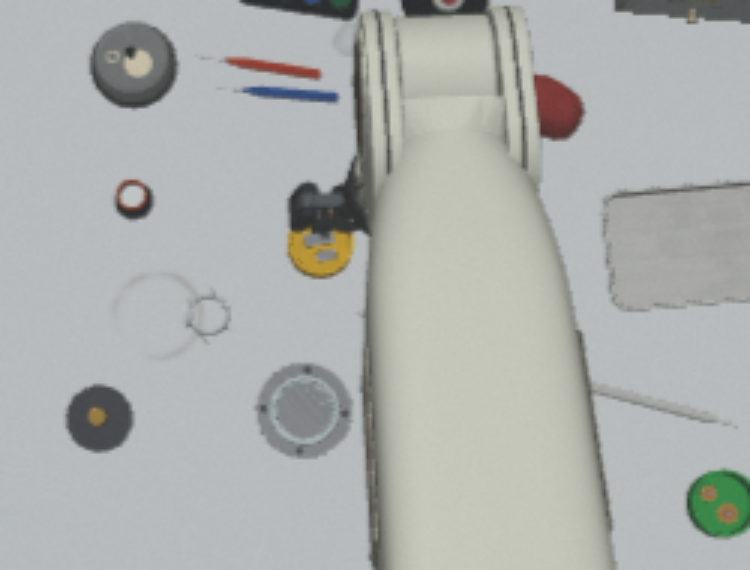

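The tool stopped short because joint 6 is at its limit (3.14). I'll turn back by 90° so the fingers close along world x.

>>> {"name": "carry_out", "arguments": {
  "plan": [
    {"dx": 0, "dy": 0, "dz": 0, "twist": -7, "fingers": -1},
    {"dx": 0, "dy": 0, "dz": 0, "twist": -14, "fingers": -1},
    {"dx": 0, "dy": 0, "dz": 0, "twist": -21, "fingers": -1},
    {"dx": 0, "dy": 0, "dz": 0, "twist": -28, "fingers": -1},
    {"dx": 0, "dy": 0, "dz": 0, "twist": -35, "fingers": -1}
  ]
}}

```text
clock: 2.85
eef_pos: [0.5988, 0.04, 0.1058]
tool_rot: [0.944, 0.329, 0.004, -0.012]
ft_force: [-0.3, -0.3, -0.2]
grip_width: 0.0852
grasp_force: 0.0
```

>>> {"name": "carry_out", "arguments": {
  "plan": [
    {"dx": 0, "dy": 0, "dz": 0, "twist": -7, "fingers": -1},
    {"dx": 0, "dy": 0, "dz": 0, "twist": -14, "fingers": -1},
    {"dx": 0, "dy": 0, "dz": 0, "twist": -21, "fingers": -1},
    {"dx": 0, "dy": 0, "dz": 0, "twist": -28, "fingers": -1},
    {"dx": 0, "dy": 0, "dz": 0, "twist": -35, "fingers": -1}
  ]
}}

```text
clock: 3.27
eef_pos: [0.5988, 0.04, 0.1058]
tool_rot: [0.801, 0.598, 0.008, -0.011]
ft_force: [-1.1, -0.1, -0.0]
grip_width: 0.0855
grasp_force: 0.0
```

>>> {"name": "carry_out", "arguments": {
  "plan": [
    {"dx": 0, "dy": 0, "dz": 0, "twist": -7, "fingers": -1},
    {"dx": 0, "dy": 0, "dz": 0, "twist": -14, "fingers": -1},
    {"dx": 0, "dy": 0, "dz": 0, "twist": -20, "fingers": -1},
    {"dx": 0, "dy": 0, "dz": 0, "twist": -20, "fingers": -1},
    {"dx": 0, "dy": 0, "dz": 0, "twist": -20, "fingers": -1}
  ]
}}

```text
clock: 3.68
eef_pos: [0.5987, 0.0401, 0.1056]
tool_rot: [0.688, 0.725, 0.009, -0.009]
ft_force: [-0.9, -0.3, -0.2]
grip_width: 0.0854
grasp_force: 0.0
```

Run:
```python
from m import *
o=bot.get_obs(); print(o["joint_pos"],o["eef_pos"]); print(R.from_quat(o["tool_rot"]).as_matrix())
```

```text
[0.0537 0.5139 0.0726 1.129  0.0261 1.5724] [0.5987 0.0401 0.1056]
[[-0.052   0.9986 -0.0009]
 [ 0.9983  0.052   0.0261]
 [ 0.0261  0.0005 -0.9997]]
```

```bash
cat >> m.py <<'E'
def to(*targets):
    """tool-frame steps (mm) from the measured pose to each target in turn"""
    o=bot.get_obs(); M=R.from_quat(o["tool_rot"]); p=o["eef_pos"]; print("at",p,"w",o["grip_width"],"f",o["ft_force"],"yaw/tilt",M.as_matrix()[:,0],M.as_matrix()[2])
    for t in targets: print(t,np.round(1000*M.inv().apply(np.array(t)-p),1)); p=np.array(t)
E
python3 - <<'E'
from m import *
to((.598,.085,.106),(.598,.085,.003),(.598,.085,.110),(.461,.0965,.110),(.461,.0965,.011))
E
```

```text
at [0.5987 0.0401 0.1056] w 0.08544736440413549 f [-0.8571 -0.3499 -0.244 ] yaw/tilt [-0.052   0.9983  0.0261] [ 0.0261  0.0005 -0.9997]
(0.598, 0.085, 0.106) [44.9  1.6  0.7]
(0.598, 0.085, 0.003) [ -2.7  -0.  103. ]
(0.598, 0.085, 0.11) [   2.8    0.1 -107. ]
(0.461, 0.0965, 0.11) [  18.6 -136.2    0.4]
(0.461, 0.0965, 0.011) [-2.6 -0.  99. ]
```

>>> {"name": "carry_out", "arguments": {
  "plan": [
    {"dx": 22, "dy": 1, "dz": 0, "twist": 0, "fingers": -1},
    {"dx": 45, "dy": 1.6, "dz": 1, "twist": 0, "fingers": -1},
    {"dx": 44, "dy": 1.6, "dz": 31, "twist": 0, "fingers": -1},
    {"dx": 43.5, "dy": 1.6, "dz": 62, "twist": 0, "fingers": -1},
    {"dx": 43.5, "dy": 1.6, "dz": 62, "twist": 0, "fingers": -1}
  ]
}}

```text
clock: 4.1
eef_pos: [0.593, 0.0853, 0.0385]
tool_rot: [0.688, 0.726, 0.005, -0.013]
ft_force: [-2.0, 1.6, -1.1]
grip_width: 0.0851
grasp_force: 0.0
```

Run:
```python
from m import *
to((.598,.085,.003))
c=camera("side"); cv2.imwrite("pics/s2.png",cv2.resize(c["image"][170:270,230:390,::-1],None,fx=4,fy=4,interpolation=cv2.INTER_CUBIC))
```

```text
at [0.593  0.0853 0.0385] w 0.08509343551825757 f [-2.0183  1.6244 -1.0954] yaw/tilt [-0.0533  0.9983  0.0252] [ 0.0252 -0.011  -0.9996]
(0.598, 0.085, 0.003) [-1.4  5.4 35.4]
```

View pics/s2.png

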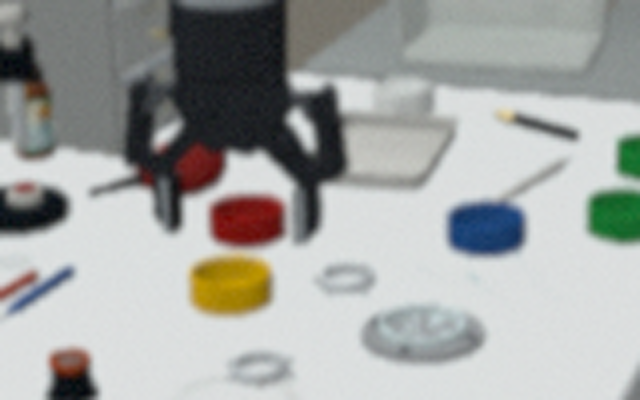

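The gripper straddles the yellow tray, with its fingers at crop x 170 and 305 and the tray at 231. Going down slowly.

>>> {"name": "carry_out", "arguments": {
  "plan": [
    {"dx": 0, "dy": 0, "dz": 0, "twist": 0, "fingers": -1},
    {"dx": 0, "dy": 0, "dz": 12, "twist": 0, "fingers": -1},
    {"dx": -0.5, "dy": 0, "dz": 24, "twist": 0, "fingers": -1},
    {"dx": -0.5, "dy": 0, "dz": 36, "twist": 0, "fingers": -1},
    {"dx": -0.5, "dy": 0, "dz": 36, "twist": 0, "fingers": -1}
  ]
}}

```text
clock: 4.57
eef_pos: [0.5976, 0.0855, 0.0082]
tool_rot: [0.688, 0.726, 0.009, -0.01]
ft_force: [-0.3, 0.0, -1.2]
grip_width: 0.0853
grasp_force: 0.0
```

Run:
```python
from m import *
to((.598,.085,.003))
```

```text
at [0.5976 0.0855 0.0082] w 0.08525497936730297 f [-0.2686  0.0494 -1.1603] yaw/tilt [-0.0535  0.9982  0.0262] [ 0.0262 -0.0008 -0.9997]
(0.598, 0.085, 0.003) [-0.6  0.3  5.2]
```

>>> {"name": "carry_out", "arguments": {
  "plan": [
    {"dx": 0, "dy": 0, "dz": 2.5, "twist": 0, "fingers": -1},
    {"dx": 0, "dy": 0, "dz": 2.5, "twist": 0, "fingers": -0.5},
    {"dx": 0, "dy": 0, "dz": 2.5, "twist": 0, "fingers": 1},
    {"dx": 0, "dy": 0, "dz": 2.5, "twist": 0, "fingers": 1},
    {"dx": 0, "dy": 0, "dz": 2.5, "twist": 0, "fingers": 1}
  ]
}}

```text
clock: 4.98
eef_pos: [0.5991, 0.086, 0.0077]
tool_rot: [0.687, 0.726, 0.01, -0.009]
ft_force: [-0.6, -0.0, 5.6]
grip_width: 0.0539
grasp_force: 62.5
```

>>> {"name": "carry_out", "arguments": {
  "plan": [
    {"dx": 0, "dy": 0, "dz": 0, "twist": 0, "fingers": 1},
    {"dx": 0, "dy": 0, "dz": 0, "twist": 0, "fingers": 1},
    {"dx": 0, "dy": 0, "dz": 0, "twist": 0, "fingers": 1},
    {"dx": 0, "dy": 0, "dz": 0, "twist": 0, "fingers": 1},
    {"dx": 0, "dy": 0, "dz": 0, "twist": 0, "fingers": 1}
  ]
}}

```text
clock: 5.4
eef_pos: [0.5991, 0.086, 0.0077]
tool_rot: [0.687, 0.726, 0.01, -0.009]
ft_force: [-0.7, -0.4, 5.9]
grip_width: 0.0543
grasp_force: 62.5
```

The width is about right, but there is 6 N upward, so the tips seem to rest on the bench. I'll regrip 8 mm higher so the tips clear the base ring.

>>> {"name": "carry_out", "arguments": {
  "plan": [
    {"dx": 0, "dy": 0, "dz": 0, "twist": 0, "fingers": -0.5},
    {"dx": 0, "dy": 0, "dz": 0, "twist": 0, "fingers": -0.5},
    {"dx": 0, "dy": 0, "dz": 0, "twist": 0, "fingers": -0.5},
    {"dx": 0, "dy": 0, "dz": -8, "twist": 0, "fingers": -0.5},
    {"dx": 0, "dy": 0, "dz": -8, "twist": 0, "fingers": -0.5}
  ]
}}

```text
clock: 5.82
eef_pos: [0.5983, 0.0858, 0.0147]
tool_rot: [0.687, 0.726, 0.009, -0.009]
ft_force: [0.7, 0.1, 0.9]
grip_width: 0.064
grasp_force: 0.0
```

>>> {"name": "carry_out", "arguments": {
  "plan": [
    {"dx": 0, "dy": 0, "dz": 0, "twist": 0, "fingers": 1},
    {"dx": 0, "dy": 0, "dz": 0, "twist": 0, "fingers": 1},
    {"dx": 0, "dy": 0, "dz": 0, "twist": 0, "fingers": 1},
    {"dx": 0, "dy": 0, "dz": 0, "twist": 0, "fingers": 1},
    {"dx": 0, "dy": 0, "dz": 0, "twist": 0, "fingers": 1}
  ]
}}

```text
clock: 6.23
eef_pos: [0.5985, 0.0858, 0.0152]
tool_rot: [0.687, 0.726, 0.01, -0.009]
ft_force: [-1.9, 0.4, 7.7]
grip_width: 0.0529
grasp_force: 61.2
```

Run:
```python
from m import *
to((.598,.085,.003))
c=camera("side"); cv2.imwrite("pics/s3.png",cv2.resize(c["image"][190:270,240:340,::-1],None,fx=7,fy=7,interpolation=cv2.INTER_CUBIC))
```

```text
at [0.5985 0.0858 0.0152] w 0.05290273102691217 f [-1.9033  0.4015  7.7388] yaw/tilt [-0.0548  0.9981  0.0264] [ 0.0264  0.0018 -0.9997]
(0.598, 0.085, 0.003) [-1.1 -0.5 12.2]
```

View pics/s3.png

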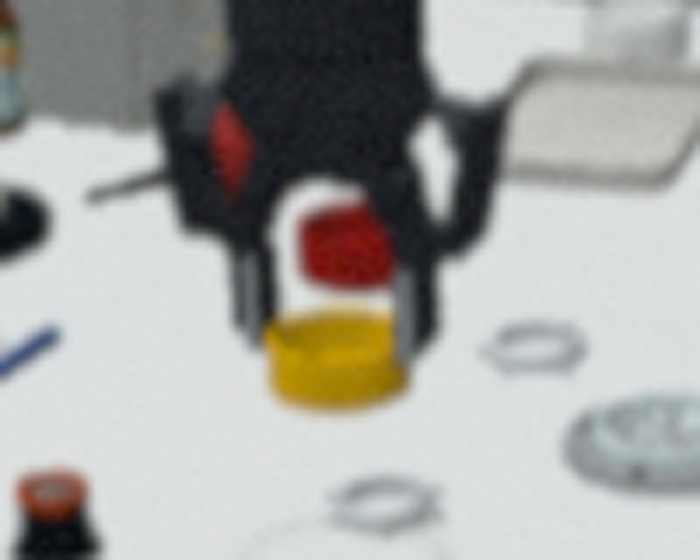

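The picture shows the tips only overlapping the rim by about 8 mm (crop 250,345 / 410,360), so the first height was right: tips about 12 mm up. The force came from the pads swinging forward. I'll regrip lower.

>>> {"name": "carry_out", "arguments": {
  "plan": [
    {"dx": 0, "dy": 0, "dz": 0, "twist": 0, "fingers": -0.5},
    {"dx": 0, "dy": 0, "dz": 0, "twist": 0, "fingers": -0.5},
    {"dx": 0, "dy": 0, "dz": 0, "twist": 0, "fingers": -0.5},
    {"dx": 0, "dy": -0.5, "dz": 7, "twist": 0, "fingers": -0.5},
    {"dx": 0, "dy": -0.5, "dz": 7, "twist": 0, "fingers": -0.5}
  ]
}}

```text
clock: 6.7
eef_pos: [0.5959, 0.0858, 0.0048]
tool_rot: [0.687, 0.726, 0.008, -0.011]
ft_force: [-0.4, -1.4, -0.4]
grip_width: 0.0641
grasp_force: 0.0
```

>>> {"name": "carry_out", "arguments": {
  "plan": [
    {"dx": 0, "dy": 0, "dz": 0, "twist": 0, "fingers": 1},
    {"dx": 0, "dy": 0, "dz": 0, "twist": 0, "fingers": 1},
    {"dx": 0, "dy": 0, "dz": 0, "twist": 0, "fingers": 1},
    {"dx": 0, "dy": 0, "dz": 0, "twist": 0, "fingers": 1},
    {"dx": 0, "dy": 0, "dz": 0, "twist": 0, "fingers": 1}
  ]
}}

```text
clock: 7.12
eef_pos: [0.5968, 0.0859, 0.0061]
tool_rot: [0.687, 0.726, 0.009, -0.01]
ft_force: [0.2, -0.5, -0.7]
grip_width: 0.054
grasp_force: 63.1
```

>>> {"name": "carry_out", "arguments": {
  "plan": [
    {"dx": 0, "dy": 0, "dz": -5, "twist": 0, "fingers": 1},
    {"dx": 0.4, "dy": 0, "dz": -15, "twist": 0, "fingers": 1},
    {"dx": 0.8, "dy": 0, "dz": -30, "twist": 0, "fingers": 1},
    {"dx": 1, "dy": 0, "dz": -40, "twist": 0, "fingers": 1},
    {"dx": 1, "dy": 0, "dz": -40, "twist": 0, "fingers": 1}
  ]
}}

```text
clock: 7.53
eef_pos: [0.5995, 0.0862, 0.05]
tool_rot: [0.687, 0.726, 0.011, -0.008]
ft_force: [0.6, -0.1, -1.0]
grip_width: 0.0541
grasp_force: 63.1
```

Run:
```python
from m import *
to((.461,.0965,.060),(.461,.0965,.016))
c=camera("side"); cv2.imwrite("pics/s4.png",cv2.resize(c["image"][170:270,240:380,::-1],None,fx=5,fy=5,interpolation=cv2.INTER_CUBIC))
```

```text
at [0.5995 0.0862 0.05  ] w 0.05408788029681763 f [ 0.588  -0.1219 -1.0359] yaw/tilt [-0.0551  0.9981  0.0267] [ 0.0267  0.0055 -0.9996]
(0.461, 0.0965, 0.06) [  18.2 -137.7  -10.2]
(0.461, 0.0965, 0.016) [-1.2 -0.2 44. ]
```

View pics/s4.png

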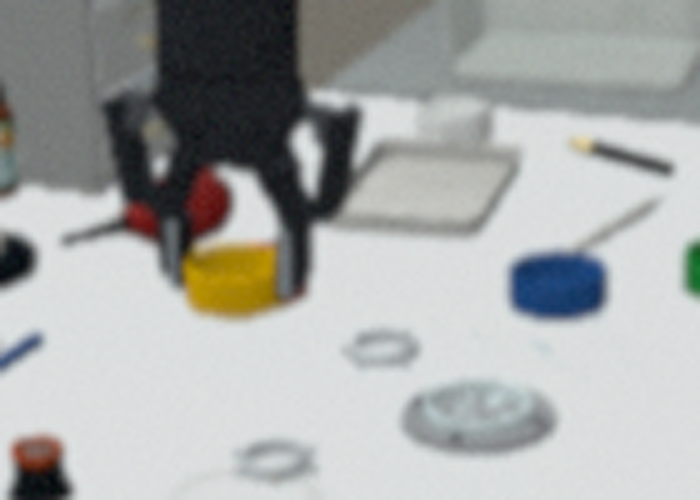

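The yellow tray is lifted and level (crop 232,280). Now to the base at (480,415).

>>> {"name": "carry_out", "arguments": {
  "plan": [
    {"dx": 4, "dy": -30, "dz": -5, "twist": 0, "fingers": 1},
    {"dx": 8, "dy": -62, "dz": -10, "twist": 0, "fingers": 1},
    {"dx": 12, "dy": -95, "dz": -10, "twist": 0, "fingers": 1},
    {"dx": 16, "dy": -125, "dz": -10, "twist": 0, "fingers": 1},
    {"dx": 18, "dy": -138, "dz": -10, "twist": 0, "fingers": 1}
  ]
}}

```text
clock: 8.0
eef_pos: [0.4527, 0.0955, 0.056]
tool_rot: [0.687, 0.726, 0.006, -0.012]
ft_force: [-0.7, 0.3, -0.7]
grip_width: 0.0542
grasp_force: 63.4
```

>>> {"name": "carry_out", "arguments": {
  "plan": [
    {"dx": 0, "dy": 0, "dz": 0, "twist": 0, "fingers": 1},
    {"dx": 0, "dy": 0, "dz": 0, "twist": 0, "fingers": 1},
    {"dx": -0.3, "dy": 0, "dz": 10, "twist": 0, "fingers": 1},
    {"dx": -0.6, "dy": 0, "dz": 22, "twist": 0, "fingers": 1},
    {"dx": -0.6, "dy": 0, "dz": 22, "twist": 0, "fingers": 1}
  ]
}}

```text
clock: 8.42
eef_pos: [0.4586, 0.0957, 0.0335]
tool_rot: [0.687, 0.726, 0.008, -0.01]
ft_force: [-1.0, -0.6, -0.1]
grip_width: 0.054
grasp_force: 63.4
```

Run:
```python
from m import *
to((.461,.0965,.016))
c=camera("side"); cv2.imwrite("pics/s5.png",cv2.resize(c["image"][190:270,290:390,::-1],None,fx=7,fy=7,interpolation=cv2.INTER_CUBIC))
for b in blobs(c,"yellow",60): print(b,ray(c,b,.05))
o=bot.get_obs()["eef_pos"]; print(proj(c,[o[0],o[1],.008+o[2]+.01]))
```

```text
at [0.4586 0.0957 0.0335] w 0.05399561808930869 f [-0.965  -0.6358 -0.1493] yaw/tilt [-0.0545  0.9982  0.0258] [ 0.0258 -0.0021 -0.9997]
(0.461, 0.0965, 0.016) [ 0.2  2.4 17.5]
(335.5407407407407, 238.6020202020202, 247.5, (325, 232, 21, 15)) [0.4589 0.1082 0.05  ]
[337.1423 236.0308]
```

View pics/s5.png

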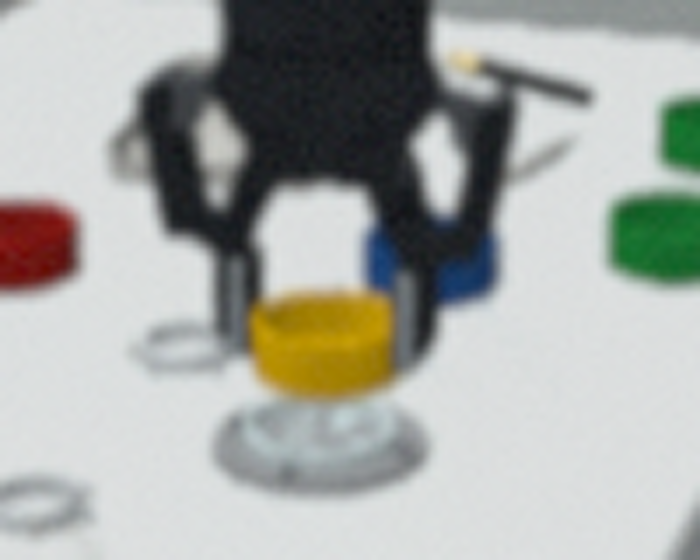

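The tray (crop 322,345) is centred over the base ring (320,440). Lowering.

>>> {"name": "carry_out", "arguments": {
  "plan": [
    {"dx": 0, "dy": 0, "dz": 6, "twist": 0, "fingers": 1},
    {"dx": 0, "dy": 0.5, "dz": 12, "twist": 0, "fingers": 1},
    {"dx": 0.5, "dy": 1, "dz": 15, "twist": 0, "fingers": 1},
    {"dx": 0.5, "dy": 1, "dz": 17, "twist": 0, "fingers": 1},
    {"dx": 0.5, "dy": 1, "dz": 17, "twist": 0, "fingers": 1}
  ]
}}

```text
clock: 8.88
eef_pos: [0.459, 0.0969, 0.0176]
tool_rot: [0.687, 0.726, 0.008, -0.01]
ft_force: [0.4, -0.2, -0.7]
grip_width: 0.0545
grasp_force: 63.4
```

>>> {"name": "carry_out", "arguments": {
  "plan": [
    {"dx": 0, "dy": 0, "dz": 1, "twist": 0, "fingers": 1},
    {"dx": 0, "dy": 0, "dz": 1, "twist": 0, "fingers": 1},
    {"dx": 0, "dy": 0, "dz": 1, "twist": 0, "fingers": 1},
    {"dx": 0, "dy": 0, "dz": 1, "twist": 0, "fingers": 1},
    {"dx": 0, "dy": 0, "dz": 1, "twist": 0, "fingers": 1}
  ]
}}

```text
clock: 9.3
eef_pos: [0.4593, 0.097, 0.0172]
tool_rot: [0.687, 0.726, 0.009, -0.01]
ft_force: [1.0, 0.2, -0.3]
grip_width: 0.0543
grasp_force: 63.4
```

Run:
```python
from m import *
to((.461,.0965,.013))
```

```text
at [0.4593 0.097  0.0172] w 0.0542770462893518 f [ 0.9703  0.1808 -0.2547] yaw/tilt [-0.055   0.9981  0.0262] [ 0.0262 -0.0002 -0.9997]
(0.461, 0.0965, 0.013) [-0.7  1.6  4.2]
```

>>> {"name": "carry_out", "arguments": {
  "plan": [
    {"dx": 0, "dy": 0.5, "dz": 1, "twist": 0, "fingers": 1},
    {"dx": 0, "dy": 0.5, "dz": 2, "twist": 0, "fingers": 1},
    {"dx": 0, "dy": 0.5, "dz": 2.5, "twist": 0, "fingers": 1},
    {"dx": 0, "dy": 0.5, "dz": 2.5, "twist": 0, "fingers": 1},
    {"dx": 0, "dy": 0.5, "dz": 2.5, "twist": 0, "fingers": 1}
  ]
}}

```text
clock: 9.72
eef_pos: [0.4596, 0.097, 0.0144]
tool_rot: [0.687, 0.726, 0.009, -0.01]
ft_force: [0.5, -0.1, -1.5]
grip_width: 0.0543
grasp_force: 63.4
```

>>> {"name": "carry_out", "arguments": {
  "plan": [
    {"dx": 0, "dy": 0, "dz": 1, "twist": 0, "fingers": 1},
    {"dx": 0, "dy": 0, "dz": 1, "twist": 0, "fingers": 1},
    {"dx": 0, "dy": 0, "dz": 1, "twist": 0, "fingers": 1},
    {"dx": 0, "dy": 0, "dz": 1, "twist": 0, "fingers": 1},
    {"dx": 0, "dy": 0, "dz": 1, "twist": 0, "fingers": 1}
  ]
}}

```text
clock: 10.13
eef_pos: [0.4598, 0.0971, 0.0139]
tool_rot: [0.687, 0.726, 0.009, -0.01]
ft_force: [-1.9, -1.1, 5.5]
grip_width: 0.0542
grasp_force: 63.9
```

>>> {"name": "carry_out", "arguments": {
  "plan": [
    {"dx": 0, "dy": 0, "dz": 0, "twist": 0, "fingers": -1},
    {"dx": 0, "dy": 0, "dz": 0, "twist": 0, "fingers": -1},
    {"dx": 0, "dy": 0, "dz": 0, "twist": 0, "fingers": -1},
    {"dx": 0, "dy": 0, "dz": 0, "twist": 0, "fingers": -1},
    {"dx": 0, "dy": 0, "dz": 0, "twist": 0, "fingers": -1}
  ]
}}

```text
clock: 10.55
eef_pos: [0.4596, 0.0971, 0.0134]
tool_rot: [0.687, 0.726, 0.009, -0.01]
ft_force: [-0.3, 0.1, 0.9]
grip_width: 0.0853
grasp_force: 0.0
```

>>> {"name": "carry_out", "arguments": {
  "plan": [
    {"dx": 0.5, "dy": 0, "dz": -15, "twist": 0, "fingers": -1},
    {"dx": 1, "dy": 0, "dz": -35, "twist": 0, "fingers": -1},
    {"dx": 1.5, "dy": 0, "dz": -65, "twist": 0, "fingers": -1},
    {"dx": 1.5, "dy": 0, "dz": -65, "twist": 0, "fingers": -1},
    {"dx": 1.5, "dy": 0, "dz": -65, "twist": 0, "fingers": -1}
  ]
}}

```text
clock: 10.97
eef_pos: [0.4615, 0.0972, 0.0802]
tool_rot: [0.687, 0.726, 0.011, -0.008]
ft_force: [0.4, -0.4, -0.2]
grip_width: 0.0855
grasp_force: 0.0
```

Run:
```python
from m import *
to((.634,-.028,.079),(.634,-.028,.0065))
c=camera("side")
for b in blobs(c,"yellow",60): print(b,proj(c,[.461,.0965,.034]),proj(c,[.461,.0965,.008]))
cv2.imwrite("pics/s6.png",cv2.resize(c["image"][210:275,290:390,::-1],None,fx=7,fy=7,interpolation=cv2.INTER_CUBIC))
```

```text
at [0.4615 0.0972 0.0802] w 0.08552729044489187 f [ 0.3767 -0.3618 -0.2482] yaw/tilt [-0.055   0.9981  0.0268] [ 0.0268  0.0038 -0.9996]
(0.634, -0.028, 0.079) [-134.5  165.4   -1.8]
(0.634, -0.028, 0.0065) [-1.9 -0.3 72.5]
(335.6967830253251, 245.98562628336757, 243.5, (326, 239, 20, 15)) [336.255  242.6076] [336.3368 251.8991]
```

View pics/s6.png

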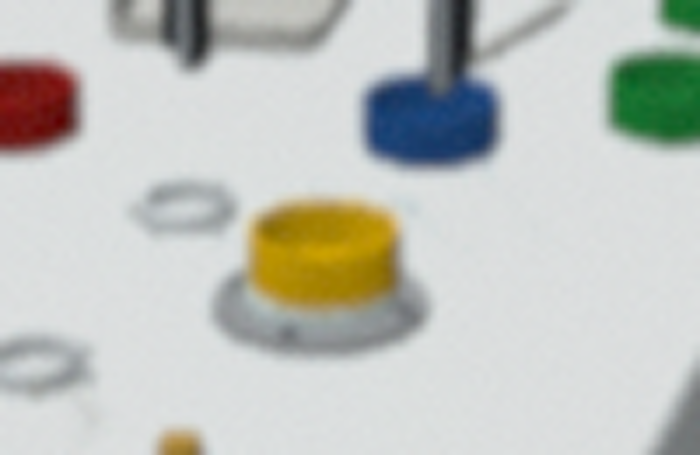

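Yellow is home in the ring, level (crop 325,255). Next is red.

>>> {"name": "carry_out", "arguments": {
  "plan": [
    {"dx": -20, "dy": 25, "dz": 0, "twist": 0, "fingers": -1},
    {"dx": -46, "dy": 57, "dz": 0, "twist": 0, "fingers": -1},
    {"dx": -72, "dy": 89, "dz": 0, "twist": 0, "fingers": -1},
    {"dx": -98, "dy": 121, "dz": -1, "twist": 0, "fingers": -1},
    {"dx": -118, "dy": 145, "dz": -2, "twist": 0, "fingers": -1}
  ]
}}

```text
clock: 11.43
eef_pos: [0.6123, -0.0149, 0.0754]
tool_rot: [0.688, 0.726, 0.008, -0.01]
ft_force: [-0.2, 0.2, 0.8]
grip_width: 0.0855
grasp_force: 0.0
```

>>> {"name": "carry_out", "arguments": {
  "plan": [
    {"dx": -16.5, "dy": 20, "dz": 0, "twist": 0, "fingers": -1},
    {"dx": -16.5, "dy": 20, "dz": 0, "twist": 0, "fingers": -1},
    {"dx": -16.5, "dy": 20, "dz": 0, "twist": 0, "fingers": -1},
    {"dx": -17, "dy": 20, "dz": 20, "twist": 0, "fingers": -1},
    {"dx": -17, "dy": 20, "dz": 30, "twist": 0, "fingers": -1}
  ]
}}

```text
clock: 11.85
eef_pos: [0.6297, -0.0274, 0.0446]
tool_rot: [0.687, 0.726, 0.008, -0.011]
ft_force: [-0.5, 0.5, -0.6]
grip_width: 0.0857
grasp_force: 0.0
```

>>> {"name": "carry_out", "arguments": {
  "plan": [
    {"dx": 0, "dy": 0, "dz": 0, "twist": 0, "fingers": -1},
    {"dx": 0, "dy": 0, "dz": 0, "twist": 0, "fingers": -1},
    {"dx": 0, "dy": 0, "dz": 0, "twist": 0, "fingers": -1},
    {"dx": 0, "dy": 0, "dz": 0, "twist": 0, "fingers": -1},
    {"dx": 0, "dy": 0, "dz": 0, "twist": 0, "fingers": -1}
  ]
}}

```text
clock: 12.27
eef_pos: [0.6324, -0.0279, 0.048]
tool_rot: [0.687, 0.726, 0.009, -0.009]
ft_force: [0.2, -0.1, -0.4]
grip_width: 0.0854
grasp_force: 0.0
```

Run:
```python
from m import *
to((.634,-.028,.0065))
```

```text
at [ 0.6324 -0.0279  0.048 ] w 0.08544597796259826 f [ 0.1634 -0.0675 -0.3871] yaw/tilt [-0.0554  0.9981  0.0259] [ 0.0259  0.0011 -0.9997]
(0.634, -0.028, 0.0065) [-1.3  1.5 41.5]
```

>>> {"name": "carry_out", "arguments": {
  "plan": [
    {"dx": -0.3, "dy": 1, "dz": 12, "twist": 0, "fingers": -1},
    {"dx": -0.8, "dy": 1, "dz": 26, "twist": 0, "fingers": -1},
    {"dx": -1.2, "dy": 1, "dz": 41, "twist": 0, "fingers": -1},
    {"dx": -1.2, "dy": 1, "dz": 41, "twist": 0, "fingers": -1},
    {"dx": -1.2, "dy": 1, "dz": 41, "twist": 0, "fingers": -1}
  ]
}}

```text
clock: 12.68
eef_pos: [0.6316, -0.0281, 0.0045]
tool_rot: [0.687, 0.726, 0.008, -0.011]
ft_force: [-0.2, -0.9, 0.8]
grip_width: 0.0852
grasp_force: 0.0
```

>>> {"name": "carry_out", "arguments": {
  "plan": [
    {"dx": 0, "dy": 0, "dz": 0, "twist": 0, "fingers": -0.5},
    {"dx": 0, "dy": 0, "dz": 0, "twist": 0, "fingers": -0.5},
    {"dx": 0, "dy": 0, "dz": 0, "twist": 0, "fingers": -0.3},
    {"dx": 0, "dy": 0, "dz": 0, "twist": 0, "fingers": 1},
    {"dx": 0, "dy": 0, "dz": 0, "twist": 0, "fingers": 1}
  ]
}}

```text
clock: 13.1
eef_pos: [0.6343, -0.0283, 0.0079]
tool_rot: [0.687, 0.726, 0.01, -0.008]
ft_force: [-0.3, -0.3, 5.3]
grip_width: 0.0544
grasp_force: 63.0
```

>>> {"name": "carry_out", "arguments": {
  "plan": [
    {"dx": 0, "dy": 0, "dz": 0, "twist": 0, "fingers": 1},
    {"dx": 0, "dy": 0, "dz": 0, "twist": 0, "fingers": 1},
    {"dx": 0, "dy": 0, "dz": 0, "twist": 0, "fingers": 1},
    {"dx": 0, "dy": 0, "dz": 0, "twist": 0, "fingers": 1},
    {"dx": 0, "dy": 0, "dz": 0, "twist": 0, "fingers": 1}
  ]
}}

```text
clock: 13.52
eef_pos: [0.6343, -0.0282, 0.0079]
tool_rot: [0.687, 0.726, 0.01, -0.008]
ft_force: [-0.9, 0.9, 6.2]
grip_width: 0.0543
grasp_force: 63.0
```

>>> {"name": "carry_out", "arguments": {
  "plan": [
    {"dx": 0.2, "dy": 0, "dz": -8, "twist": 0, "fingers": 1},
    {"dx": 0.8, "dy": 0, "dz": -28, "twist": 0, "fingers": 1},
    {"dx": 1.5, "dy": 0, "dz": -56, "twist": 0, "fingers": 1},
    {"dx": 2.2, "dy": 0, "dz": -82, "twist": 0, "fingers": 1},
    {"dx": 2.2, "dy": 0, "dz": -82, "twist": 0, "fingers": 1}
  ]
}}

```text
clock: 13.93
eef_pos: [0.6367, -0.0283, 0.0946]
tool_rot: [0.687, 0.726, 0.012, -0.006]
ft_force: [1.6, 0.3, 0.0]
grip_width: 0.0539
grasp_force: 63.3
```

Run:
```python
from m import *
to((.4597,.097,.089),(.4597,.097,.045))
```

```text
at [ 0.6367 -0.0283  0.0946] w 0.05392834010767005 f [1.6305 0.336  0.0256] yaw/tilt [-0.0552  0.9982  0.0251] [ 0.0251  0.0098 -0.9996]
(0.4597, 0.097, 0.089) [ 134.7 -169.9    7.4]
(0.4597, 0.097, 0.045) [-1.1 -0.4 44. ]
```

>>> {"name": "carry_out", "arguments": {
  "plan": [
    {"dx": 20, "dy": -25, "dz": 0, "twist": 0, "fingers": 1},
    {"dx": 46, "dy": -57, "dz": 1, "twist": 0, "fingers": 1},
    {"dx": 72, "dy": -89, "dz": 2, "twist": 0, "fingers": 1},
    {"dx": 98, "dy": -121, "dz": 3, "twist": 0, "fingers": 1},
    {"dx": 118, "dy": -147, "dz": 3, "twist": 0, "fingers": 1}
  ]
}}

```text
clock: 14.35
eef_pos: [0.4762, 0.0827, 0.0876]
tool_rot: [0.687, 0.726, 0.008, -0.011]
ft_force: [0.1, 0.5, -0.3]
grip_width: 0.0541
grasp_force: 63.4
```

>>> {"name": "carry_out", "arguments": {
  "plan": [
    {"dx": 16.5, "dy": -20, "dz": 0, "twist": 0, "fingers": 1},
    {"dx": 16.5, "dy": -20, "dz": 0, "twist": 0, "fingers": 1},
    {"dx": 16.5, "dy": -20, "dz": 0, "twist": 0, "fingers": 1},
    {"dx": 16.5, "dy": -20, "dz": 12, "twist": 0, "fingers": 1},
    {"dx": 16, "dy": -20, "dz": 30, "twist": 0, "fingers": 1}
  ]
}}

```text
clock: 14.77
eef_pos: [0.462, 0.0975, 0.0602]
tool_rot: [0.687, 0.726, 0.011, -0.008]
ft_force: [0.3, -0.0, -0.6]
grip_width: 0.0542
grasp_force: 63.4
```

>>> {"name": "carry_out", "arguments": {
  "plan": [
    {"dx": 0, "dy": 0, "dz": 0, "twist": 0, "fingers": 1},
    {"dx": 0, "dy": 0, "dz": 0, "twist": 0, "fingers": 1},
    {"dx": 0, "dy": 0, "dz": 0, "twist": 0, "fingers": 1},
    {"dx": 0, "dy": 0, "dz": 0, "twist": 0, "fingers": 1},
    {"dx": 0, "dy": 0, "dz": 0, "twist": 0, "fingers": 1}
  ]
}}

```text
clock: 15.18
eef_pos: [0.4597, 0.0973, 0.0593]
tool_rot: [0.687, 0.726, 0.009, -0.009]
ft_force: [-0.2, -0.1, -1.0]
grip_width: 0.0546
grasp_force: 63.4
```

Run:
```python
from m import *
to((.4597,.097,.041),(.4597,.097,.036))
c=camera("side")
for k in("red","yellow"):
  for b in blobs(c,k,100):print(k,b)
```

```text
at [0.4597 0.0973 0.0593] w 0.05457893178340484 f [-0.1765 -0.1218 -0.95  ] yaw/tilt [-0.0545  0.9982  0.0264] [ 0.0264  0.001  -0.9997]
(0.4597, 0.097, 0.041) [-0.8 -0.  18.3]
(0.4597, 0.097, 0.036) [-0.1 -0.   5. ]
red (43.61772853185595, 330.33148661126495, 180.5, (31, 325, 27, 14))
red (28.680311890838208, 304.89863547758284, 256.5, (13, 296, 31, 18))
red (73.68793342579751, 304.8298659269533, 360.5, (59, 295, 31, 20))
red (334.9074492099323, 230.0902934537246, 221.5, (325, 224, 20, 14))
red (275.268221574344, 211.10884353741494, 171.5, (265, 205, 20, 13))
yellow (335.77578176979375, 245.7618097139055, 250.5, (326, 238, 20, 16))
```

>>> {"name": "carry_out", "arguments": {
  "plan": [
    {"dx": -0.2, "dy": 0.5, "dz": 6, "twist": 0, "fingers": 1},
    {"dx": -0.5, "dy": 0.8, "dz": 12, "twist": 0, "fingers": 1},
    {"dx": -0.6, "dy": 0.8, "dz": 18, "twist": 0, "fingers": 1},
    {"dx": -0.6, "dy": 0.8, "dz": 18, "twist": 0, "fingers": 1},
    {"dx": -0.6, "dy": 0.8, "dz": 18, "twist": 0, "fingers": 1}
  ]
}}

```text
clock: 15.65
eef_pos: [0.4587, 0.0971, 0.0398]
tool_rot: [0.687, 0.726, 0.008, -0.01]
ft_force: [0.4, -0.1, -0.7]
grip_width: 0.0542
grasp_force: 63.4
```

>>> {"name": "carry_out", "arguments": {
  "plan": [
    {"dx": 0, "dy": 0, "dz": 1, "twist": 0, "fingers": 1},
    {"dx": 0, "dy": 0, "dz": 2, "twist": 0, "fingers": 1},
    {"dx": 0, "dy": 0, "dz": 3, "twist": 0, "fingers": 1},
    {"dx": 0, "dy": 0, "dz": 3, "twist": 0, "fingers": 1},
    {"dx": 0, "dy": 0, "dz": 3, "twist": 0, "fingers": 1}
  ]
}}

```text
clock: 16.07
eef_pos: [0.4597, 0.0974, 0.0379]
tool_rot: [0.687, 0.726, 0.009, -0.01]
ft_force: [-0.4, -0.0, 2.1]
grip_width: 0.0544
grasp_force: 63.6
```

>>> {"name": "carry_out", "arguments": {
  "plan": [
    {"dx": 0, "dy": 0, "dz": 1, "twist": 0, "fingers": 1},
    {"dx": 0, "dy": 0, "dz": 1.5, "twist": 0, "fingers": 1},
    {"dx": 0, "dy": 0, "dz": 1.5, "twist": 0, "fingers": 1},
    {"dx": 0, "dy": 0, "dz": 1.5, "twist": 0, "fingers": 1},
    {"dx": 0, "dy": 0, "dz": 1.5, "twist": 0, "fingers": 1}
  ]
}}

```text
clock: 16.48
eef_pos: [0.4598, 0.0974, 0.0378]
tool_rot: [0.687, 0.726, 0.009, -0.009]
ft_force: [-4.0, -2.0, 14.4]
grip_width: 0.0542
grasp_force: 64.9
```

Contact came at the expected seat height (0.0378). Releasing.

>>> {"name": "carry_out", "arguments": {
  "plan": [
    {"dx": 0, "dy": 0, "dz": -1.5, "twist": 0, "fingers": 1},
    {"dx": 0, "dy": 0, "dz": -1.5, "twist": 0, "fingers": -1},
    {"dx": 0, "dy": 0, "dz": -1.5, "twist": 0, "fingers": -1},
    {"dx": 0, "dy": 0, "dz": -1.5, "twist": 0, "fingers": -1},
    {"dx": 0, "dy": 0, "dz": -1.5, "twist": 0, "fingers": -1}
  ]
}}

```text
clock: 16.9
eef_pos: [0.4594, 0.0973, 0.0372]
tool_rot: [0.687, 0.726, 0.009, -0.01]
ft_force: [-0.4, -0.8, -0.4]
grip_width: 0.0857
grasp_force: 0.0
```

>>> {"name": "carry_out", "arguments": {
  "plan": [
    {"dx": 0.5, "dy": 0, "dz": -15, "twist": 0, "fingers": -1},
    {"dx": 1, "dy": 0, "dz": -35, "twist": 0, "fingers": -1},
    {"dx": 1.5, "dy": 0, "dz": -60, "twist": 0, "fingers": -1},
    {"dx": 1.5, "dy": 0, "dz": -60, "twist": 0, "fingers": -1},
    {"dx": 1.5, "dy": 0, "dz": -60, "twist": 0, "fingers": -1}
  ]
}}

```text
clock: 17.32
eef_pos: [0.4609, 0.0975, 0.0987]
tool_rot: [0.687, 0.726, 0.01, -0.009]
ft_force: [0.7, -0.1, -0.3]
grip_width: 0.0853
grasp_force: 0.0
```

Run:
```python
from m import *
to((.465,-.063,.095),(.465,-.063,.0065))
c=camera("side")
for k in("red","yellow"):
  for b in blobs(c,k,100):
    if b[0]>300: print(k,b)
```

```text
at [0.4609 0.0975 0.0987] w 0.08529217883123434 f [ 0.6999 -0.1104 -0.3063] yaw/tilt [-0.055   0.9981  0.0266] [ 0.0266  0.0027 -0.9996]
(0.465, -0.063, 0.095) [-160.6   -4.7   -0.6]
(0.465, -0.063, 0.0065) [-2.4 -0.2 88.5]
red (335.81897926634764, 237.92982456140348, 209.0, (326, 232, 20, 13))
yellow (335.6287069988137, 248.73546856465003, 140.5, (326, 245, 20, 9))
```

>>> {"name": "carry_out", "arguments": {
  "plan": [
    {"dx": -30, "dy": -1, "dz": 0, "twist": 0, "fingers": -1},
    {"dx": -68, "dy": -2, "dz": 0, "twist": 0, "fingers": -1},
    {"dx": -108, "dy": -3, "dz": -1, "twist": 0, "fingers": -1},
    {"dx": -140, "dy": -4, "dz": -1, "twist": 0, "fingers": -1},
    {"dx": -160.5, "dy": -4, "dz": -1, "twist": 0, "fingers": -1}
  ]
}}

```text
clock: 17.78
eef_pos: [0.463, -0.0657, 0.0928]
tool_rot: [0.688, 0.725, 0.008, -0.011]
ft_force: [0.5, -0.8, 0.0]
grip_width: 0.085
grasp_force: 0.0
```

>>> {"name": "carry_out", "arguments": {
  "plan": [
    {"dx": 0, "dy": 0, "dz": 0, "twist": 0, "fingers": -1},
    {"dx": 0, "dy": 0, "dz": 0, "twist": 0, "fingers": -1},
    {"dx": -0.5, "dy": 0, "dz": 20, "twist": 0, "fingers": -1},
    {"dx": -1, "dy": 0, "dz": 50, "twist": 0, "fingers": -1},
    {"dx": -1, "dy": 0, "dz": 50, "twist": 0, "fingers": -1}
  ]
}}

```text
clock: 18.2
eef_pos: [0.4599, -0.061, 0.0397]
tool_rot: [0.687, 0.727, 0.006, -0.014]
ft_force: [-1.4, 1.4, -0.1]
grip_width: 0.0854
grasp_force: 0.0
```

>>> {"name": "carry_out", "arguments": {
  "plan": [
    {"dx": 0, "dy": 0, "dz": 0, "twist": 0, "fingers": -1},
    {"dx": 0, "dy": 0, "dz": 0, "twist": 0, "fingers": -1},
    {"dx": 0, "dy": 0, "dz": 0, "twist": 0, "fingers": -1},
    {"dx": 0, "dy": 0, "dz": 0, "twist": 0, "fingers": -1},
    {"dx": 0, "dy": 0, "dz": 0, "twist": 0, "fingers": -1}
  ]
}}

```text
clock: 18.62
eef_pos: [0.4653, -0.0628, 0.0455]
tool_rot: [0.687, 0.726, 0.009, -0.009]
ft_force: [0.5, 0.2, 0.1]
grip_width: 0.0854
grasp_force: 0.0
```

Run:
```python
from m import *
to((.465,-.0628,.0065))
```

```text
at [ 0.4653 -0.0628  0.0455] w 0.08539544220461974 f [0.4513 0.2268 0.0656] yaw/tilt [-0.0553  0.9981  0.0257] [ 0.0257  0.0016 -0.9997]
(0.465, -0.0628, 0.0065) [-1.  -0.3 39. ]
```

>>> {"name": "carry_out", "arguments": {
  "plan": [
    {"dx": -0.3, "dy": 0, "dz": 12, "twist": 0, "fingers": -1},
    {"dx": -0.7, "dy": 0, "dz": 25, "twist": 0, "fingers": -1},
    {"dx": -1, "dy": 0, "dz": 38, "twist": 0, "fingers": -1},
    {"dx": -1, "dy": 0, "dz": 38, "twist": 0, "fingers": -1},
    {"dx": -1, "dy": 0, "dz": 38, "twist": 0, "fingers": -1}
  ]
}}

```text
clock: 19.03
eef_pos: [0.4639, -0.0629, 0.0064]
tool_rot: [0.687, 0.726, 0.008, -0.01]
ft_force: [0.0, 1.0, 0.8]
grip_width: 0.0855
grasp_force: 0.0
```

>>> {"name": "carry_out", "arguments": {
  "plan": [
    {"dx": 0, "dy": 0, "dz": 0, "twist": 0, "fingers": -0.5},
    {"dx": 0, "dy": 0, "dz": 0, "twist": 0, "fingers": -0.5},
    {"dx": 0, "dy": 0, "dz": 0, "twist": 0, "fingers": -0.3},
    {"dx": 0, "dy": 0, "dz": 0, "twist": 0, "fingers": 1},
    {"dx": 0, "dy": 0, "dz": 0, "twist": 0, "fingers": 1}
  ]
}}

```text
clock: 19.45
eef_pos: [0.4654, -0.063, 0.0078]
tool_rot: [0.687, 0.726, 0.009, -0.009]
ft_force: [-0.9, 0.5, 6.7]
grip_width: 0.0531
grasp_force: 63.1
```

>>> {"name": "carry_out", "arguments": {
  "plan": [
    {"dx": 0, "dy": 0, "dz": 0, "twist": 0, "fingers": 1},
    {"dx": 0, "dy": 0, "dz": 0, "twist": 0, "fingers": 1},
    {"dx": 0, "dy": 0, "dz": 0, "twist": 0, "fingers": 1},
    {"dx": 0, "dy": 0, "dz": 0, "twist": 0, "fingers": 1},
    {"dx": 0, "dy": 0, "dz": 0, "twist": 0, "fingers": 1}
  ]
}}

```text
clock: 19.87
eef_pos: [0.4654, -0.0631, 0.0078]
tool_rot: [0.687, 0.726, 0.009, -0.009]
ft_force: [-0.5, 0.4, 5.6]
grip_width: 0.0529
grasp_force: 63.1
```

>>> {"name": "carry_out", "arguments": {
  "plan": [
    {"dx": 0.2, "dy": 0, "dz": -8, "twist": 0, "fingers": 1},
    {"dx": 0.8, "dy": 0, "dz": -30, "twist": 0, "fingers": 1},
    {"dx": 1.6, "dy": 0, "dz": -62, "twist": 0, "fingers": 1},
    {"dx": 2.6, "dy": 0, "dz": -100, "twist": 0, "fingers": 1},
    {"dx": 2.6, "dy": 0, "dz": -100, "twist": 0, "fingers": 1}
  ]
}}

```text
clock: 20.28
eef_pos: [0.4691, -0.0636, 0.1136]
tool_rot: [0.687, 0.726, 0.012, -0.005]
ft_force: [0.9, 0.6, 0.1]
grip_width: 0.053
grasp_force: 63.4
```

>>> {"name": "carry_out", "arguments": {
  "plan": [
    {"dx": 0, "dy": 0, "dz": 0, "twist": 0, "fingers": 1},
    {"dx": 0, "dy": 0, "dz": 0, "twist": 0, "fingers": 1},
    {"dx": 0, "dy": 0, "dz": 0, "twist": 0, "fingers": 1},
    {"dx": 0, "dy": 0, "dz": 0, "twist": 0, "fingers": 1},
    {"dx": 0, "dy": 0, "dz": 0, "twist": 0, "fingers": 1}
  ]
}}

```text
clock: 20.7
eef_pos: [0.4633, -0.0628, 0.1052]
tool_rot: [0.687, 0.726, 0.008, -0.011]
ft_force: [0.3, -0.3, 0.2]
grip_width: 0.0529
grasp_force: 63.4
```

Run:
```python
from m import *
to((.4597,.0973,.106),(.4597,.0973,.060))
c=camera("side")
for k in("blue",):
  for b in blobs(c,k,100):
    if b[0]>300: print(k,b)
```

```text
at [ 0.4633 -0.0628  0.1052] w 0.052929970936163584 f [ 0.3432 -0.2822  0.2315] yaw/tilt [-0.0549  0.9981  0.0267] [ 0.0267 -0.0035 -0.9996]
(0.4597, 0.0973, 0.106) [160.    5.2   3.4]
(0.4597, 0.0973, 0.06) [-1.2  0.2 46. ]
blue (352.04934541792545, 193.99697885196375, 165.5, (343, 189, 19, 11))
```

>>> {"name": "carry_out", "arguments": {
  "plan": [
    {"dx": 20, "dy": 0.5, "dz": 0, "twist": 0, "fingers": 1},
    {"dx": 55, "dy": 1.5, "dz": 1, "twist": 0, "fingers": 1},
    {"dx": 92, "dy": 2.5, "dz": 2, "twist": 0, "fingers": 1},
    {"dx": 130, "dy": 3.5, "dz": 3, "twist": 0, "fingers": 1},
    {"dx": 160, "dy": 4.5, "dz": 3.5, "twist": 0, "fingers": 1}
  ]
}}

```text
clock: 21.17
eef_pos: [0.4593, 0.0992, 0.1065]
tool_rot: [0.687, 0.726, 0.008, -0.01]
ft_force: [0.2, -0.3, 0.0]
grip_width: 0.053
grasp_force: 63.4
```

>>> {"name": "carry_out", "arguments": {
  "plan": [
    {"dx": 0, "dy": 0, "dz": 0, "twist": 0, "fingers": 1},
    {"dx": 0, "dy": 0, "dz": 0, "twist": 0, "fingers": 1},
    {"dx": 0, "dy": 0, "dz": 5, "twist": 0, "fingers": 1},
    {"dx": -0.5, "dy": 0, "dz": 20, "twist": 0, "fingers": 1},
    {"dx": -0.6, "dy": 0, "dz": 25, "twist": 0, "fingers": 1}
  ]
}}

```text
clock: 21.58
eef_pos: [0.4589, 0.0957, 0.0802]
tool_rot: [0.688, 0.725, 0.008, -0.01]
ft_force: [-1.5, -0.1, -0.8]
grip_width: 0.0528
grasp_force: 63.4
```

>>> {"name": "carry_out", "arguments": {
  "plan": [
    {"dx": 0, "dy": 0, "dz": 0, "twist": 0, "fingers": 1},
    {"dx": 0, "dy": 0, "dz": 0, "twist": 0, "fingers": 1},
    {"dx": 0, "dy": 0, "dz": 0, "twist": 0, "fingers": 1},
    {"dx": 0, "dy": 0, "dz": 0, "twist": 0, "fingers": 1},
    {"dx": 0, "dy": 0, "dz": 0, "twist": 0, "fingers": 1}
  ]
}}

```text
clock: 22.0
eef_pos: [0.4605, 0.097, 0.0825]
tool_rot: [0.688, 0.726, 0.009, -0.009]
ft_force: [0.1, 0.1, -1.2]
grip_width: 0.0528
grasp_force: 63.4
```

Run:
```python
from m import *
to((.4597,.0973,.062))
c=camera("side")
for k in("blue","red","yellow"):
  for b in blobs(c,k,100):
    if b[0]>300 and b[1]<260: print(k,b)
```

```text
at [0.4605 0.097  0.0825] w 0.05277952662548833 f [ 0.116   0.0974 -1.1727] yaw/tilt [-0.0545  0.9982  0.0262] [ 0.0262  0.0003 -0.9997]
(0.4597, 0.0973, 0.062) [-0.2 -0.8 20.5]
blue (334.71156773211567, 221.265601217656, 219.0, (325, 215, 20, 14))
red (335.7875968992248, 237.7953488372093, 215.0, (326, 231, 20, 14))
yellow (335.6287069988137, 248.73546856465003, 140.5, (326, 245, 20, 9))
```

Same alignment as with red. Expected seat TCP is about 0.060.

>>> {"name": "carry_out", "arguments": {
  "plan": [
    {"dx": -0.1, "dy": 0, "dz": 7, "twist": 0, "fingers": 1},
    {"dx": -0.2, "dy": 0, "dz": 14, "twist": 0, "fingers": 1},
    {"dx": -0.2, "dy": 0, "dz": 20, "twist": 0, "fingers": 1},
    {"dx": -0.2, "dy": 0, "dz": 20, "twist": 0, "fingers": 1},
    {"dx": -0.2, "dy": 0, "dz": 20, "twist": 0, "fingers": 1}
  ]
}}

```text
clock: 22.47
eef_pos: [0.4592, 0.0974, 0.0612]
tool_rot: [0.687, 0.726, 0.008, -0.01]
ft_force: [-0.3, -0.0, -1.0]
grip_width: 0.0528
grasp_force: 63.4
```

>>> {"name": "carry_out", "arguments": {
  "plan": [
    {"dx": 0, "dy": 0, "dz": 1, "twist": 0, "fingers": 1},
    {"dx": 0, "dy": 0, "dz": 2, "twist": 0, "fingers": 1},
    {"dx": 0, "dy": 0, "dz": 3, "twist": 0, "fingers": 1},
    {"dx": 0, "dy": 0, "dz": 3, "twist": 0, "fingers": 1},
    {"dx": 0, "dy": 0, "dz": 3, "twist": 0, "fingers": 1}
  ]
}}

```text
clock: 22.88
eef_pos: [0.4603, 0.0977, 0.0597]
tool_rot: [0.687, 0.726, 0.009, -0.009]
ft_force: [-1.4, -0.2, 5.3]
grip_width: 0.053
grasp_force: 63.9
```

>>> {"name": "carry_out", "arguments": {
  "plan": [
    {"dx": 0, "dy": 0, "dz": 0, "twist": 0, "fingers": -1},
    {"dx": 0, "dy": 0, "dz": 0, "twist": 0, "fingers": -1},
    {"dx": 0, "dy": 0, "dz": 0, "twist": 0, "fingers": -1},
    {"dx": 0, "dy": 0, "dz": 0, "twist": 0, "fingers": -1},
    {"dx": 0, "dy": 0, "dz": 0, "twist": 0, "fingers": -1}
  ]
}}

```text
clock: 23.3
eef_pos: [0.4599, 0.0976, 0.0589]
tool_rot: [0.687, 0.726, 0.009, -0.01]
ft_force: [0.7, 0.3, -0.3]
grip_width: 0.0855
grasp_force: 0.0
```

>>> {"name": "carry_out", "arguments": {
  "plan": [
    {"dx": 0.5, "dy": 0, "dz": -15, "twist": 0, "fingers": -1},
    {"dx": 1, "dy": 0, "dz": -35, "twist": 0, "fingers": -1},
    {"dx": 1.5, "dy": 0, "dz": -50, "twist": 0, "fingers": -1},
    {"dx": 1.5, "dy": 0, "dz": -50, "twist": 0, "fingers": -1},
    {"dx": 1.5, "dy": 0, "dz": -50, "twist": 0, "fingers": -1}
  ]
}}

```text
clock: 23.72
eef_pos: [0.4608, 0.0979, 0.1097]
tool_rot: [0.687, 0.726, 0.01, -0.009]
ft_force: [-0.1, -0.3, 0.7]
grip_width: 0.0855
grasp_force: 0.0
```

Run:
```python
from m import *
to((.454,.266,.105),(.454,.266,.011))
c=camera("side")
for k in("blue","red","yellow"):
  for b in blobs(c,k,80):
    if b[0]>300 and b[1]<260: print(k,b)
for b in blobs(c,"yellow",8)+blobs(c,"red",8):
    if 305<b[0]<330 and 260<b[1]<285: print("knob?",b,ray(c,b,.02))
cv2.imwrite("pics/s7.png",cv2.resize(c["image"][190:300,280:390,::-1],None,fx=5,fy=5,interpolation=cv2.INTER_CUBIC))
```

```text
at [0.4608 0.0979 0.1097] w 0.08553426027162075 f [-0.1171 -0.3194  0.6666] yaw/tilt [-0.055   0.9981  0.0264] [ 0.0264  0.0015 -0.9996]
(0.454, 0.266, 0.105) [168.    2.5   9.1]
(0.454, 0.266, 0.011) [-2.5 -0.1 94. ]
blue (335.54166666666663, 230.10062893081758, 212.0, (326, 224, 20, 13))
red (336.21375186846035, 240.6113602391629, 111.5, (327, 237, 19, 8))
yellow (335.60357142857146, 248.72380952380948, 140.0, (326, 245, 20, 9))
knob? (315.1282051282051, 276.62179487179486, 26.0, (313, 273, 5, 9)) [0.4555 0.2663 0.02  ]
```

View pics/s7.png

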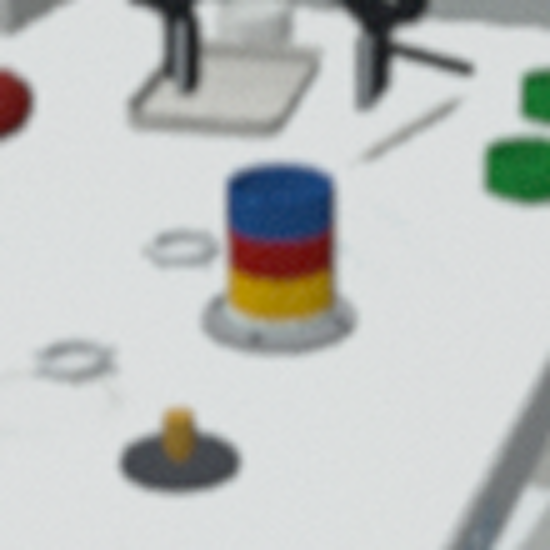

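The stack, yellow, red, blue, is straight at crop (280,240), and the lid is at (180,450). Now the lid.

>>> {"name": "carry_out", "arguments": {
  "plan": [
    {"dx": 20, "dy": 0.5, "dz": 0, "twist": 0, "fingers": -1},
    {"dx": 55, "dy": 1, "dz": 1, "twist": 0, "fingers": -1},
    {"dx": 95, "dy": 2, "dz": 2, "twist": 0, "fingers": -1},
    {"dx": 135, "dy": 2.5, "dz": 3, "twist": 0, "fingers": -1},
    {"dx": 168.5, "dy": 3, "dz": 4, "twist": 0, "fingers": -1}
  ]
}}

```text
clock: 24.18
eef_pos: [0.4527, 0.268, 0.1081]
tool_rot: [0.687, 0.726, 0.008, -0.01]
ft_force: [0.9, -0.0, -0.2]
grip_width: 0.0853
grasp_force: 0.0
```

>>> {"name": "carry_out", "arguments": {
  "plan": [
    {"dx": 0, "dy": 0, "dz": 0, "twist": 0, "fingers": -1},
    {"dx": 0, "dy": 0, "dz": 0, "twist": 0, "fingers": -1},
    {"dx": -0.5, "dy": 0, "dz": 20, "twist": 0, "fingers": -1},
    {"dx": -1.3, "dy": 0, "dz": 50, "twist": 0, "fingers": -1},
    {"dx": -1.3, "dy": 0, "dz": 50, "twist": 0, "fingers": -1}
  ]
}}

```text
clock: 24.6
eef_pos: [0.4496, 0.2626, 0.054]
tool_rot: [0.688, 0.726, 0.003, -0.011]
ft_force: [-1.1, -1.7, 0.1]
grip_width: 0.0854
grasp_force: 0.0
```

>>> {"name": "carry_out", "arguments": {
  "plan": [
    {"dx": 0, "dy": 0, "dz": 0, "twist": 0, "fingers": -1},
    {"dx": 0, "dy": 0, "dz": 0, "twist": 0, "fingers": -1},
    {"dx": 0, "dy": 0, "dz": 0, "twist": 0, "fingers": -1},
    {"dx": 0, "dy": 0, "dz": 0, "twist": 0, "fingers": -1},
    {"dx": 0, "dy": 0, "dz": 0, "twist": 0, "fingers": -1}
  ]
}}

```text
clock: 25.02
eef_pos: [0.4546, 0.2665, 0.0607]
tool_rot: [0.687, 0.726, 0.01, -0.009]
ft_force: [0.2, -0.4, 0.0]
grip_width: 0.0854
grasp_force: 0.0
```

Run:
```python
from m import *
to((.4545,.2668,.0125))
```

```text
at [0.4546 0.2665 0.0607] w 0.08537816461838552 f [ 0.1872 -0.3652  0.0266] yaw/tilt [-0.0546  0.9981  0.0272] [ 0.0272  0.0015 -0.9996]
(0.4545, 0.2668, 0.0125) [-1.  -0.2 48.2]
```

>>> {"name": "carry_out", "arguments": {
  "plan": [
    {"dx": -0.3, "dy": 0, "dz": 15, "twist": 0, "fingers": -1},
    {"dx": -0.7, "dy": 0, "dz": 30, "twist": 0, "fingers": -0.7},
    {"dx": -0.9, "dy": 0, "dz": 42, "twist": 0, "fingers": -0.4},
    {"dx": -1, "dy": 0, "dz": 48, "twist": 0, "fingers": -0.2},
    {"dx": -1, "dy": 0, "dz": 48, "twist": 0, "fingers": 0}
  ]
}}

```text
clock: 25.43
eef_pos: [0.4529, 0.2661, 0.0106]
tool_rot: [0.687, 0.726, 0.008, -0.01]
ft_force: [0.7, 0.2, -0.3]
grip_width: 0.0431
grasp_force: 0.0
```

>>> {"name": "carry_out", "arguments": {
  "plan": [
    {"dx": 0, "dy": 0, "dz": 0, "twist": 0, "fingers": 0.2},
    {"dx": 0, "dy": 0, "dz": 0, "twist": 0, "fingers": 0.4},
    {"dx": 0, "dy": 0, "dz": 0, "twist": 0, "fingers": 0.6},
    {"dx": 0, "dy": 0, "dz": 0, "twist": 0, "fingers": 1},
    {"dx": 0, "dy": 0, "dz": 0, "twist": 0, "fingers": 1}
  ]
}}

```text
clock: 25.85
eef_pos: [0.4544, 0.267, 0.0126]
tool_rot: [0.687, 0.726, 0.01, -0.01]
ft_force: [-0.5, -0.3, 5.6]
grip_width: 0.012
grasp_force: 58.7
```

>>> {"name": "carry_out", "arguments": {
  "plan": [
    {"dx": 0, "dy": 0, "dz": 0, "twist": 0, "fingers": 1},
    {"dx": 0, "dy": 0, "dz": 0, "twist": 0, "fingers": 1},
    {"dx": 0, "dy": 0, "dz": 0, "twist": 0, "fingers": 1},
    {"dx": 0, "dy": 0, "dz": 0, "twist": 0, "fingers": 1},
    {"dx": 0, "dy": 0, "dz": 0, "twist": 0, "fingers": 1}
  ]
}}

```text
clock: 26.27
eef_pos: [0.4544, 0.267, 0.0126]
tool_rot: [0.687, 0.726, 0.01, -0.01]
ft_force: [-1.1, 0.2, 5.7]
grip_width: 0.0123
grasp_force: 58.7
```

>>> {"name": "carry_out", "arguments": {
  "plan": [
    {"dx": 0.2, "dy": 0, "dz": -8, "twist": 0, "fingers": 1},
    {"dx": 0.8, "dy": 0, "dz": -30, "twist": 0, "fingers": 1},
    {"dx": 1.7, "dy": 0, "dz": -65, "twist": 0, "fingers": 1},
    {"dx": 2.8, "dy": 0, "dz": -105, "twist": 0, "fingers": 1},
    {"dx": 2.8, "dy": 0, "dz": -105, "twist": 0, "fingers": 1}
  ]
}}

```text
clock: 26.68
eef_pos: [0.4582, 0.2691, 0.1245]
tool_rot: [0.687, 0.726, 0.015, -0.008]
ft_force: [1.7, 1.6, 0.9]
grip_width: 0.0123
grasp_force: 58.8
```

>>> {"name": "carry_out", "arguments": {
  "plan": [
    {"dx": 0, "dy": 0, "dz": 0, "twist": 0, "fingers": 1},
    {"dx": 0, "dy": 0, "dz": 0, "twist": 0, "fingers": 1},
    {"dx": 0, "dy": 0, "dz": 0, "twist": 0, "fingers": 1},
    {"dx": 0, "dy": 0, "dz": 0, "twist": 0, "fingers": 1},
    {"dx": 0, "dy": 0, "dz": 0, "twist": 0, "fingers": 1}
  ]
}}

```text
clock: 27.1
eef_pos: [0.4527, 0.266, 0.115]
tool_rot: [0.687, 0.726, 0.007, -0.01]
ft_force: [0.3, -0.0, -1.5]
grip_width: 0.0126
grasp_force: 58.7
```

Run:
```python
from m import *
to((.4599,.0974,.117),(.4599,.0974,.087))
c=camera("side")
cv2.imwrite("pics/s8.png",cv2.resize(c["image"][170:290,270:390,::-1],None,fx=5,fy=5,interpolation=cv2.INTER_CUBIC))
```

```text
at [0.4527 0.266  0.115 ] w 0.012648631894616978 f [ 0.345  -0.0392 -1.5238] yaw/tilt [-0.0549  0.9982  0.0247] [ 0.0247 -0.0036 -0.9997]
(0.4599, 0.0974, 0.117) [-168.6   -2.1   -6.2]
(0.4599, 0.0974, 0.087) [-0.7  0.1 30. ]
```

View pics/s8.png

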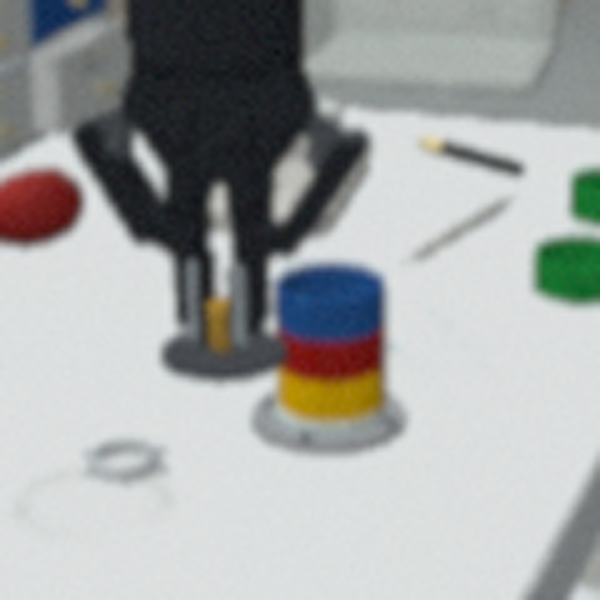

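The lid is held level (crop 222,355). Carrying it over the stack.

>>> {"name": "carry_out", "arguments": {
  "plan": [
    {"dx": -20, "dy": -0.5, "dz": -1, "twist": 0, "fingers": 1},
    {"dx": -55, "dy": -1, "dz": -2, "twist": 0, "fingers": 1},
    {"dx": -95, "dy": -2, "dz": -3, "twist": 0, "fingers": 1},
    {"dx": -135, "dy": -3, "dz": -4, "twist": 0, "fingers": 1},
    {"dx": -169, "dy": -3.5, "dz": -4.5, "twist": 0, "fingers": 1}
  ]
}}

```text
clock: 27.57
eef_pos: [0.4587, 0.0955, 0.1159]
tool_rot: [0.687, 0.726, 0.008, -0.01]
ft_force: [0.6, -0.8, -0.4]
grip_width: 0.0124
grasp_force: 58.7
```

>>> {"name": "carry_out", "arguments": {
  "plan": [
    {"dx": 0, "dy": 0, "dz": 0, "twist": 0, "fingers": 1},
    {"dx": 0, "dy": 0, "dz": 0, "twist": 0, "fingers": 1},
    {"dx": 0, "dy": 0, "dz": 0, "twist": 0, "fingers": 1},
    {"dx": 0, "dy": 0, "dz": 5, "twist": 0, "fingers": 1},
    {"dx": -0.3, "dy": 0, "dz": 15, "twist": 0, "fingers": 1}
  ]
}}

```text
clock: 27.98
eef_pos: [0.4606, 0.0991, 0.1021]
tool_rot: [0.687, 0.727, 0.01, -0.009]
ft_force: [0.2, -0.0, 0.2]
grip_width: 0.0123
grasp_force: 58.7
```

>>> {"name": "carry_out", "arguments": {
  "plan": [
    {"dx": 0, "dy": 0, "dz": 0, "twist": 0, "fingers": 1},
    {"dx": 0, "dy": 0, "dz": 0, "twist": 0, "fingers": 1},
    {"dx": 0, "dy": 0, "dz": 0, "twist": 0, "fingers": 1},
    {"dx": 0, "dy": 0, "dz": 0, "twist": 0, "fingers": 1},
    {"dx": 0, "dy": 0, "dz": 0, "twist": 0, "fingers": 1}
  ]
}}

```text
clock: 28.4
eef_pos: [0.4598, 0.0981, 0.1019]
tool_rot: [0.687, 0.726, 0.009, -0.01]
ft_force: [-0.7, 0.3, -0.0]
grip_width: 0.0123
grasp_force: 58.7
```

Run:
```python
from m import *
to((.4599,.0974,.089))
c=camera("side")
print(disc(c,(318,196,354,224),110,.09))
for k in("blue",):
  for b in blobs(c,k,80):
    if b[0]>300 and b[1]<260: print(k,b)
for b in blobs(c,"yellow",8):
    if 320<b[0]<350 and 190<b[1]<225: print("knob",b)
cv2.imwrite("pics/s9.png",cv2.resize(c["image"][180:270,290:390,::-1],None,fx=6,fy=6,interpolation=cv2.INTER_CUBIC))
```

```text
at [0.4598 0.0981 0.1019] w 0.012339552373449018 f [-0.6856  0.278  -0.0196] yaw/tilt [-0.0557  0.9981  0.0262] [ 0.0262  0.0001 -0.9997]
(0.4599, 0.0974, 0.089) [-1.   0.  12.9]
(array([335.1, 199.2]), array([32.2, 53.9]), array([ 0.5216, -0.0776,  0.09  ]))
blue (335.5077160493827, 229.9753086419753, 216.0, (326, 224, 20, 13))
knob (334.47008547008545, 214.56410256410257, 19.5, (333, 211, 4, 8))
```

View pics/s9.png

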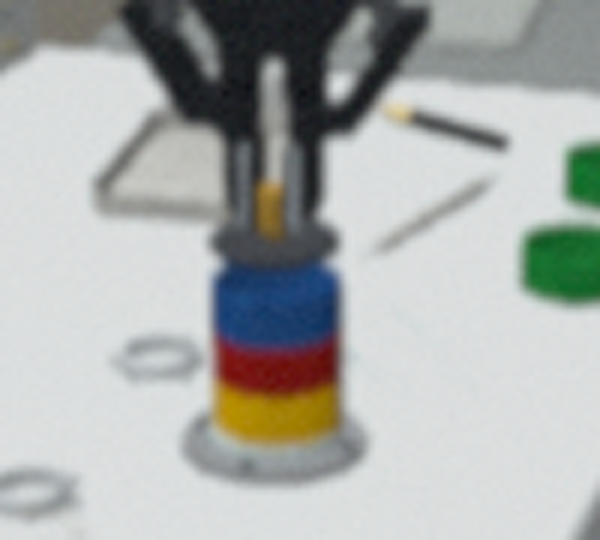

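The lid at crop (273,240) is centred over the stack at (277,300). Lowering to about 0.0866.

>>> {"name": "carry_out", "arguments": {
  "plan": [
    {"dx": -0.3, "dy": 0.5, "dz": 4, "twist": 0, "fingers": 1},
    {"dx": -0.6, "dy": 0.7, "dz": 8, "twist": 0, "fingers": 1},
    {"dx": -0.8, "dy": 0.7, "dz": 13, "twist": 0, "fingers": 1},
    {"dx": -0.8, "dy": 0.7, "dz": 13, "twist": 0, "fingers": 1},
    {"dx": -0.8, "dy": 0.7, "dz": 13, "twist": 0, "fingers": 1}
  ]
}}

```text
clock: 28.87
eef_pos: [0.4597, 0.097, 0.0879]
tool_rot: [0.687, 0.726, 0.008, -0.01]
ft_force: [-0.4, 0.6, -0.2]
grip_width: 0.0125
grasp_force: 58.7
```

>>> {"name": "carry_out", "arguments": {
  "plan": [
    {"dx": 0, "dy": 0, "dz": 1, "twist": 0, "fingers": 1},
    {"dx": 0, "dy": 0, "dz": 2, "twist": 0, "fingers": 1},
    {"dx": 0, "dy": 0, "dz": 3, "twist": 0, "fingers": 1},
    {"dx": 0, "dy": 0, "dz": 3, "twist": 0, "fingers": 1},
    {"dx": 0, "dy": 0, "dz": 3, "twist": 0, "fingers": 1}
  ]
}}

```text
clock: 29.28
eef_pos: [0.4606, 0.0973, 0.0865]
tool_rot: [0.687, 0.726, 0.009, -0.009]
ft_force: [-2.3, -0.3, 6.2]
grip_width: 0.012
grasp_force: 59.5
```

Seated at 0.0865, the expected height. Releasing slowly, then lifting away.

>>> {"name": "carry_out", "arguments": {
  "plan": [
    {"dx": 0, "dy": 0, "dz": 0, "twist": 0, "fingers": 0.5},
    {"dx": 0, "dy": 0, "dz": 0, "twist": 0, "fingers": 0},
    {"dx": 0, "dy": 0, "dz": -1, "twist": 0, "fingers": -0.3},
    {"dx": 0, "dy": 0, "dz": -1, "twist": 0, "fingers": -0.3},
    {"dx": 0, "dy": 0, "dz": -1, "twist": 0, "fingers": -0.3}
  ]
}}

```text
clock: 29.7
eef_pos: [0.4603, 0.0973, 0.0865]
tool_rot: [0.687, 0.726, 0.009, -0.01]
ft_force: [0.4, 0.2, -0.1]
grip_width: 0.0558
grasp_force: 0.0
```

>>> {"name": "carry_out", "arguments": {
  "plan": [
    {"dx": 0.5, "dy": 0, "dz": -15, "twist": 0, "fingers": -0.3},
    {"dx": 1, "dy": 0, "dz": -40, "twist": 0, "fingers": -0.3},
    {"dx": 2, "dy": 0, "dz": -70, "twist": 0, "fingers": -0.3},
    {"dx": 2, "dy": 0, "dz": -70, "twist": 0, "fingers": -0.3},
    {"dx": 2, "dy": 0, "dz": -70, "twist": 0, "fingers": -0.3}
  ]
}}

```text
clock: 30.12
eef_pos: [0.4619, 0.0978, 0.1583]
tool_rot: [0.687, 0.726, 0.011, -0.008]
ft_force: [-0.8, -0.1, -0.1]
grip_width: 0.0556
grasp_force: 0.0
```

Run:
```python
from m import *
c=camera("side"); to()
cv2.imwrite("pics/s10.png",cv2.resize(c["image"][190:290,230:380,::-1],None,fx=5,fy=5,interpolation=cv2.INTER_CUBIC))
```

```text
at [0.4606 0.0975 0.1569] w 0.055344645096733515 f [ 0.1528 -0.8432 -0.5847] yaw/tilt [-0.055   0.9981  0.0263] [ 0.0263  0.0007 -0.9997]
```

View pics/s10.png

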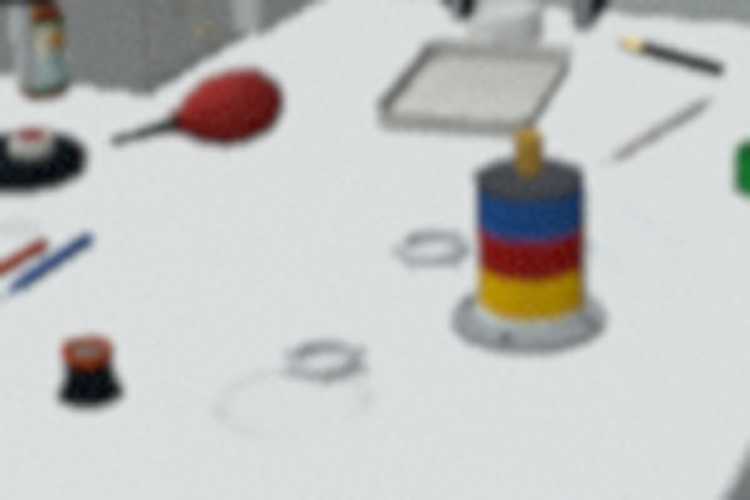

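The stack is straight and closed (crop 530,230), the loupe is untouched (90,370) and the gripper is clear.

```bash
python3 -c "
from workcell import job_done; print(job_done())"
```

```text
the job is handed in; nothing more can be done
None
```

The trays are stacked yellow, red, blue from the bottom up on the base and closed with the lid. Each sat at its expected seated height, the loupe was not touched, and the job was handed in at about 30 s; the hand-in returned no verdict.

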